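# Pack the instrument boxes into the transit case, shut it and pin the lid

## Robot

A 6-joint arm with a two-finger parallel gripper is mounted at the origin on a cart in front of the work surface, level with it; the furniture and walls round the work are solid. World frame = base frame: x ahead of the robot, y to its left, z up, the work surface at z = 0. Lengths are in m, angles in rad, forces in N, time in s.
With the tool pointing down it reaches from about 0.325 to 0.9 m from the base axis. Payload 6.1 kg.
Tool frame: the origin (TCP) lies on the centre line of the jaws, within the pads' length; the fingertips stand ctrl.tcp_to_tips ahead of it and the grasp point (between the pads) lies 11 mm behind it (ctrl.tcp_to_tips is the distance from the TCP to the fingertips, in m); y points along the fingers, x is the direction in which the jaws open and shut, and the axes are right-handed (so a half turn about y gives the same grasp; the last joint's range is limited). The gripper opens to 87 mm and grips with 3 to 60 N. Pads are 19 mm wide; open, the fingers measure 117 mm over their backs; the gripper's body (75 mm by 190 mm) begins 51 mm behind the grasp point.
Start: joints at [0.976, 0.22, 1.526, -0, 1.395, -0.126], TCP at [0.282, 0.558, 0.231] pointing down, gripper open.
Joint ranges: [-2.98, 2.98], [-0.91, 2.08], [0.09, 2.57], [-1.24, 4.39], [0.2, 2.65], [-2.68, 2.68]. Speed limits (rad/s): [2.57, 2.57, 3.01, 3.14, 3.14, 3.14].

## Interface

Orientations are given as a unit quaternion [x, y, z, w].
In Python, from rig import ctrl gives the robot as it stands. The module is installed in compiled form; this text tells all that it offers.
- The arm moves only by the tool servo_tool, never from a script. Its arguments are lists of equal length, an entry for each row: "fingers": the finger opening in mm, from 0 to 87; "offset": the shift along the tool's x, y, z in mm, a list of three; "rotation": the turn, a rotation vector about the tool's x, y, z in degrees, a list of three. A call has 1 to 5 rows; each row is the pose to reach, as a shift and turn from the pose commanded when the call began, along the tool's axes at that moment; what a row does not reach only later rows make up. A row lasts 1/8 s, in which the tool goes at most 62.5 mm and 10.7 degrees, less where a joint would pass 70% of its speed; a pose out of reach is approached as far as the arm can. A call with a gripper value outside its range is refused whole. The fingers move at their own pace and stop on an object; "force" is the grip in N (left out, the last holds). Time passes only in rows, so rows that repeat a pose let the fingers close. It gives the time, the measured TCP pose, the force and the opening at its end, in the units of the state.
- ctrl.read_state(): the state, without advancing time (a new reading comes with each control period).
- ctrl.capture(name): name is "scene" or "side" or "wrist"; returns the picture (384x512x3 uint8, red, green, blue); there is no depth.
- ctrl.camera_params(name): a dict with "vertical_fov" (degrees; the focal length in pixels is half the picture's height over the tangent of half this angle, whatever the lens; pixels are square), "cx", "cy" (the principal point, pixels), "R" (3x3) and "t" (3): a world point X has camera coordinates R X + t. Camera axes: x right, y down, z forward; pixel columns grow to the right and rows downward; lengths in m; the calibration is good to about 2 mm. A picture is of the moment at which its call begins: read the wrist's pose just before it. camera_params takes no time and is no camera call; for the wrist camera it gives the pose at the moment of the call.
- ctrl.close_job(): hands the job in, once; it reports no verdict.
The state is a dict: "time_s": time; "q": joint angles; "qvel": joint speeds; "effort": joint torques, N m; "ee_pos": TCP position; "eef_rot": TCP orientation; "contact_force": force on the tool from outside, world axes, zero at the start; "moment": the same for the moment, N m; "width": opening from 0.0 (shut) to 1.0 (fully open).
Only numpy, scipy, OpenCV 4.12 (cv2) and the standard library are available. Lean on these libraries where they do the work, as an engineer would, in place of code of your own. Each camera call takes 0.05 s, during which the arm holds its last target.

## Task

Pack every grey instrument box that is on the bench into the open transit case, all lying flat side by side on its floor (work out which go together: they only fit in some arrangements). Then shut the lid fully and lock it by dropping the locking pin through the hole in the lid's tab and the bracket below, right down to its collar. Knock none of the other things on the bench over.

Things in the scene. Friction and masses are not known exactly. Their poses are not given: they have to be found in the camera images.
- box_106_mid (a point): closed grey instrument box, 106 mm long (its own x), 46 mm wide (y); body 28 mm high and, across the middle of its top, a black grip rib 14 mm thick (along x), 40 mm long (along y), rising to 50 mm over the box's underside. The point is the middle of the box, 25 mm over its underside. Mass about 226 g. Lies flat; may be absent
- box_92a_mid (a point): closed grey instrument box, 92 mm long (its own x), 46 mm wide (y); body 28 mm high and, across the middle of its top, a black grip rib 14 mm thick (along x), 40 mm long (along y), rising to 50 mm over the box's underside. The point is the middle of the box, 25 mm over its underside. Mass about 212 g. Lies flat; may be absent
- box_92b_mid (a point): closed grey instrument box, 92 mm long (its own x), 46 mm wide (y); body 28 mm high and, across the middle of its top, a black grip rib 14 mm thick (along x), 40 mm long (along y), rising to 50 mm over the box's underside. The point is the middle of the box, 25 mm over its underside. Mass about 212 g. Lies flat; may be absent
- box_72_mid (a point): closed grey instrument box, 72 mm long (its own x), 46 mm wide (y); body 28 mm high and, across the middle of its top, a black grip rib 14 mm thick (along x), 40 mm long (along y), rising to 50 mm over the box's underside. The point is the middle of the box, 25 mm over its underside. Mass about 192 g. Lies flat; may be absent
- box_58_mid (a point): closed grey instrument box, 58 mm long (its own x), 46 mm wide (y); body 28 mm high and, across the middle of its top, a black grip rib 14 mm thick (along x), 40 mm long (along y), rising to 50 mm over the box's underside. The point is the middle of the box, 25 mm over its underside. Mass about 178 g. Lies flat; may be absent
- case_floor (a point): open aluminium transit case, fixed: centre of its inner floor, 18 mm over the bench; x towards the lid's hinge, y along the case. Inside 102 mm (x) by 218 mm (y); walls 4 mm thick, rising 28 mm over the inner floor; the shut lid leaves 54 mm over that floor, so nothing can be stacked. A bracket with a hole stands out from the middle of the near (-x) wall, just below the shut lid's tab
- case_lid (a joint): angle of the case's lid about its hinge: 0 shut, 2.2 leaning fully back. The stiff hinge (friction 0.2 N m) holds the 0.25 kg lid at any angle; about 3 N at its front edge moves it, and it must be pressed down to be quite shut
- lid_hinge (a point): middle of the hinge line (along the case's y) on the far (+x) rim of the case, 48 mm over the bench. The lid is a shell 110 mm (from the hinge forward) by 226 mm, 30 mm deep outside (top 78 mm over the bench when shut); open, it stands up behind the case, hollow side to the robot
- tab_hole (a point): centre, on the face that is uppermost when shut, of the 15 mm through-hole in the steel tab (30 mm long, 36 wide, 5 thick) in the middle of the lid's front edge; 125 mm from the hinge line (the tab ends at 140 mm); z upwards when shut. Shut, it is 53 mm over the bench, above the like hole of the case's bracket (6 mm thick, underside 13 mm below this point)
- pin_head (a point): steel locking pin: middle of its black upright grip, 20 mm across, 28 high; below it a 24 mm collar 4 mm thick, then a round-ended shank 9 mm thick, 34 mm long. The point is 52 mm above the tip; z along the pin, upwards. It starts upright in the hole of a 56x56x42 mm wooden block fixed on the bench, its collar on the block. Mass 60 g
- lock_pin: the locking pin as a whole; origin at the lower end of its shank, z along the pin, upwards
- lens_can: bystander: squat round lens canister, 38 mm across, 54 high; origin at the middle of its underside
- eyepiece: bystander: microscope eyepiece standing on end, 39 mm across, 42 high; origin at the middle of its underside
- blower: bystander: rubber dust blower standing on its foot, 53 mm across, 120 high; origin at the middle of its underside

How it is judged:
On the way, in this order (a step that is already met when the one before it is completed fails the run):
1. every box lies flat on the floor of the case, the lid still open (x of box_106_mid in the frame of case_floor between -0.052 and 0.052 m and y of box_106_mid in the frame of case_floor between -0.11 and 0.11 m and z of box_106_mid in the frame of case_floor between 0.02 and 0.029 m and angle between each of box_106_mid, box_92a_mid, box_92b_mid, box_72_mid, box_58_mid's own z axis and vertical below 0.08 rad and x of box_92a_mid in the frame of case_floor between -0.052 and 0.052 m and y of box_92a_mid in the frame of case_floor between -0.11 and 0.11 m and z of box_92a_mid in the frame of case_floor between 0.02 and 0.029 m and x of box_92b_mid in the frame of case_floor between -0.052 and 0.052 m and y of box_92b_mid in the frame of case_floor between -0.11 and 0.11 m and z of box_92b_mid in the frame of case_floor between 0.02 and 0.029 m and x of box_72_mid in the frame of case_floor between -0.052 and 0.052 m and y of box_72_mid in the frame of case_floor between -0.11 and 0.11 m and z of box_72_mid in the frame of case_floor between 0.02 and 0.029 m and x of box_58_mid in the frame of case_floor between -0.052 and 0.052 m and y of box_58_mid in the frame of case_floor between -0.11 and 0.11 m and z of box_58_mid in the frame of case_floor between 0.02 and 0.029 m and value of joint case_lid above 0.8 rad), for 0.2 s.
2. the lid is shut over the boxes (x of box_106_mid in the frame of case_floor between -0.052 and 0.052 m and y of box_106_mid in the frame of case_floor between -0.11 and 0.11 m and z of box_106_mid in the frame of case_floor between 0.02 and 0.029 m and angle between each of box_106_mid, box_92a_mid, box_92b_mid, box_72_mid, box_58_mid's own z axis and vertical below 0.08 rad and x of box_92a_mid in the frame of case_floor between -0.052 and 0.052 m and y of box_92a_mid in the frame of case_floor between -0.11 and 0.11 m and z of box_92a_mid in the frame of case_floor between 0.02 and 0.029 m and x of box_92b_mid in the frame of case_floor between -0.052 and 0.052 m and y of box_92b_mid in the frame of case_floor between -0.11 and 0.11 m and z of box_92b_mid in the frame of case_floor between 0.02 and 0.029 m and x of box_72_mid in the frame of case_floor between -0.052 and 0.052 m and y of box_72_mid in the frame of case_floor between -0.11 and 0.11 m and z of box_72_mid in the frame of case_floor between 0.02 and 0.029 m and x of box_58_mid in the frame of case_floor between -0.052 and 0.052 m and y of box_58_mid in the frame of case_floor between -0.11 and 0.11 m and z of box_58_mid in the frame of case_floor between 0.02 and 0.029 m and value of joint case_lid below 0.06 rad), for 0.2 s.
At the end, for the whole second after the job is handed in: every box present lies flat on the case floor (tilt under 0.08 rad, its middle 20 to 29 mm over the floor), the lid is shut (under 0.06 rad), and the pin rests in the tab's hole: within 0.25 rad of upright, tip within 8 mm of the hole's axis and 28 mm or more below the tab (all of step 2 and linear speed of lock_pin below 0.02 m/s and horizontal distance between pin_head and tab_hole below 0.012 m and horizontal distance between lock_pin and tab_hole below 0.008 m and z of lock_pin in the frame of tab_hole below -0.028 m and angle between lock_pin's own z axis and vertical below 0.25 rad); the robot touches nothing.
It fails at once if one of the bystanders is knocked over (angle between any of lens_can, eyepiece, blower's own z axis and vertical above 0.7 rad).
Of box_106, box_92a, box_92b, box_72, box_58 only 4 to 5 are there at a start; the rules pass over those that are not, and their reading is None.
At some moment in a run one of box_106, box_92a, box_92b, box_72, box_58 may be knocked a few centimetres aside while the robot is not near it.
It also fails if it takes over 210 s, if anything falls off the work surface, if the arm or the gripper's body presses on something with over 40 N, if the wrist force passes 120 N, or if a joint passes its speed limit or range.

## Working session

There is one attempt and no reset: what is moved stays moved. The work goes in short steps, Python scripts to look and compute and a tool call to move; the robot and the scene stay as the last step left them, time stands still between calls to the robot, and variables do not carry over. Pictures are saved under pics/ and viewed, and the job is handed in when it is done.

Besides the shell and the picture viewer there is one more tool, called after "Request:" by a JSON object that holds its "api" and its "payload". servo_tool: Moves the arm, as the interface text tells. Its arguments: {"type":"object","properties":{"fingers":{"type":"array"},"offset":{"type":"array"},"rotation":{"type":"array"},"force":{"type":"number"}},"required":["fingers","offset","rotation"]}

```bash
mkdir -p pics; ls; python3 - <<'E'
from rig import ctrl
import cv2,numpy as np
print(ctrl.read_state()); print(ctrl.tcp_to_tips)
for n in ["scene","side","wrist"]:
    p=ctrl.camera_params(n); print(n,p)
    im=ctrl.capture(n); cv2.imwrite(f"pics/{n}0.png",cv2.resize(im[:,:,::-1],(800,600),interpolation=cv2.INTER_CUBIC))
    cv2.imwrite(f"pics/{n}0_raw.png",im[:,:,::-1])
E
```

```text
pics
{'time_s': 0.0, 'q': array([ 9.75874447e-01,  2.21204115e-01,  1.52762417e+00, -2.21606660e-05,
        1.39467444e+00, -1.26085049e-01]), 'qvel': array([-6.18108241e-05,  3.94571030e-04, -4.00421144e-04, -4.65435788e-04,
        1.25927157e-03,  2.64507241e-04]), 'effort': array([-7.05138082e-04, -4.94622445e+01, -3.87372565e+01,  6.98095467e-02,
        5.70452353e-02, -1.04630060e-04]), 'ee_pos': array([0.28206663, 0.5570549 , 0.22944395]), 'eef_rot': array([ 0.60274788,  0.36957504, -0.37079922, -0.60217707]), 'contact_force': array([ 0.37710404, -0.30589075, -0.26202577]), 'moment': array([-0.00711588, -0.0360844 , -0.00514228]), 'width': 1.0016065621750492}
0.008
scene {'vertical_fov': 54.33715927364523, 'cx': 255.47561872204378, 'cy': 186.36505291351125, 'R': array([[ 0.79364135, -0.6082945 , -0.01054556],
       [-0.25733031, -0.319931  , -0.91182524],
       [ 0.55128443,  0.72637591, -0.41044308]]), 't': array([-0.41914436,  0.2090537 ,  0.74974418])}
side {'vertical_fov': 48.11977420854146, 'cx': 258.5696961753578, 'cy': 189.27368157105545, 'R': array([[ 0.93775285,  0.34658665, -0.02229974],
       [ 0.15444865, -0.47367568, -0.86705073],
       [-0.31107105,  0.80963513, -0.49772056]]), 't': array([-0.53322289, -0.01982709,  1.46996331])}
wrist {'vertical_fov': 62.948012612695926, 'cx': 258.7484613562064, 'cy': 191.8792067283326, 'R': array([[ 0.45277085,  0.89162351, -0.0024637 ],
       [ 0.85544209, -0.43361524,  0.28319013],
       [ 0.25143068, -0.13032779, -0.95906062]]), 't': array([-0.62458454, -0.03361102,  0.39240131])}
```

View pics/scene0.png

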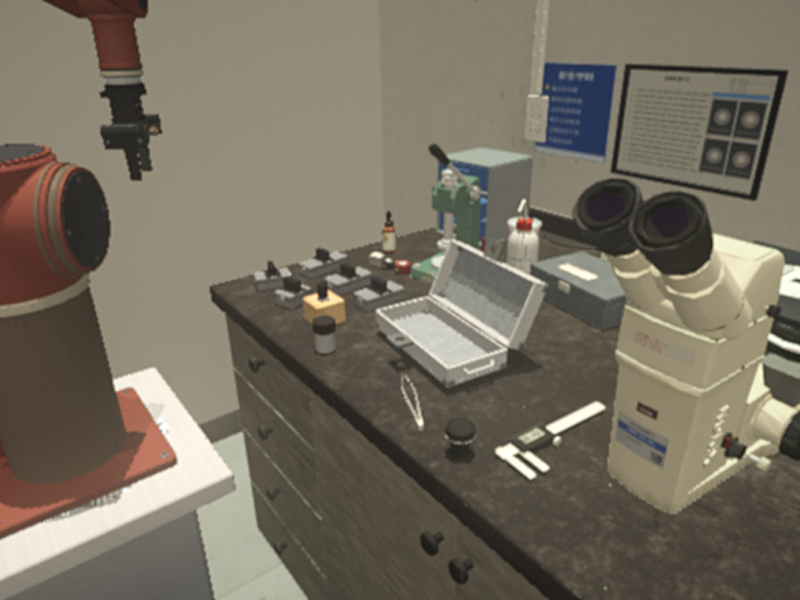

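View pics/side0.png

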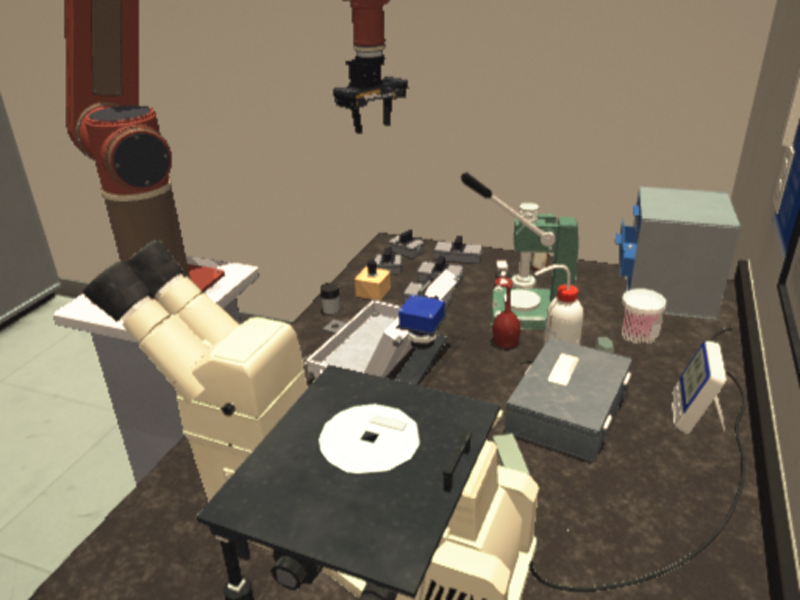

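View pics/wrist0.png

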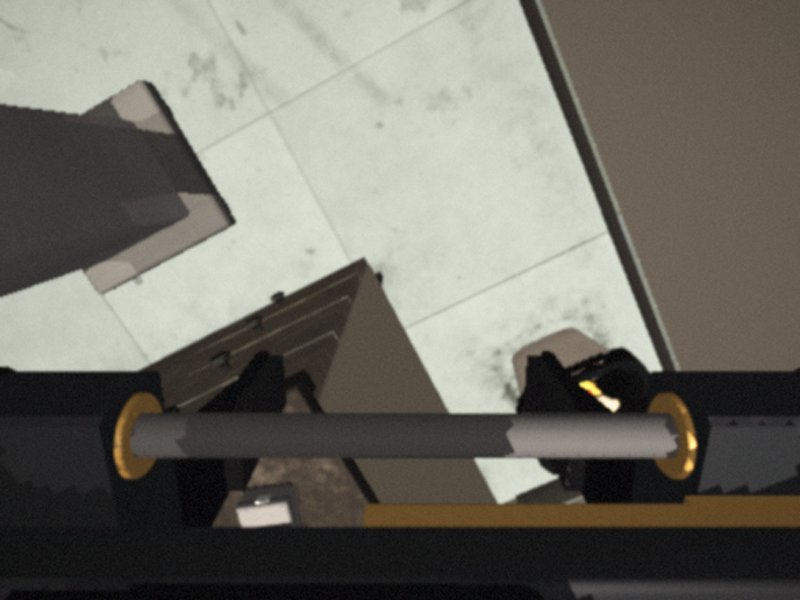

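```bash
python3 - <<'E'
from scipy.spatial.transform import Rotation as R
print(R.from_quat([ 0.60274788,  0.36957504, -0.37079922, -0.60217707]).as_matrix())
E
```

```text
[[ 4.51844458e-01 -1.05243199e-03 -8.92096115e-01]
 [ 8.92094717e-01 -1.59413457e-03  4.51845631e-01]
 [-1.89765805e-03 -9.99998176e-01  2.18568150e-04]]
```

```bash
cat > h.py <<'E'
import numpy as np, cv2
from rig import ctrl
from scipy.spatial.transform import Rotation as Rot
def K(p):
    f=192/np.tan(np.radians(p['vertical_fov'])/2); return f,p['cx'],p['cy']
def ray(p,u,v,z):
    f,cx,cy=K(p); d=p['R'].T@np.array([(u-cx)/f,(v-cy)/f,1]); c=-p['R'].T@p['t']
    return c+d*(z-c[2])/d[2]
def proj(p,X):
    f,cx,cy=K(p); c=p['R']@np.asarray(X,float)+p['t']; return np.array([cx+f*c[0]/c[2],cy+f*c[1]/c[2]])
def crop(im,x0,y0,w,h,name,s=None):
    s=s or min(800/w,600/h); c=cv2.resize(im[y0:y0+h,x0:x0+w,::-1],None,fx=s,fy=s,interpolation=cv2.INTER_CUBIC)
    cv2.imwrite(f'pics/{name}.png',c); return s
E
python3 - <<'E'
from h import *
im=cv2.imread('pics/scene0_raw.png')[:,:,::-1]
print(crop(im,130,120,240,150,'s0c'))
p=ctrl.camera_params('scene'); s=1.5625
for n,u,v,z in [('a',270,264,.05),('b',322,252,.05),('c',349,269,.05),('d',295,286,.05),('e',378,285,.05),('pin',323,286,.074),('lens',324,320,.054),('eye',460,425,.042),('cNL',378,318,.046),('cNR',447,383,0),('bott',389,225,.1)]:
    print(n,ray(p,u/s,v/s,z).round(3))
w=ctrl.camera_params('wrist'); st=ctrl.read_state(); T=Rot.from_quat(st['eef_rot']).as_matrix()
c=-w['R'].T@w['t']; print('cam in tool',T.T@(c-st['ee_pos']), 'axes in tool',(w['R']@T).round(3))
E
```

```text
3.3333333333333335
a [0.444 0.33  0.05 ]
b [0.565 0.324 0.05 ]
c [0.557 0.204 0.05 ]
d [0.43  0.196 0.05 ]
e [0.555 0.101 0.05 ]
pin [0.445 0.114 0.074]
lens [0.396 0.032 0.054]
eye [ 0.392 -0.303  0.042]
cNL [ 0.479 -0.005  0.046]
cNR [ 0.486 -0.175 -0.   ]
bott [0.7   0.259 0.1  ]
cam in tool [ 0.0008718  -0.15474689  0.07819994] axes in tool [[ 1.     0.001 -0.001]
 [-0.001 -0.283 -0.959]
 [-0.001  0.959 -0.283]]
```

View pics/s0c.png

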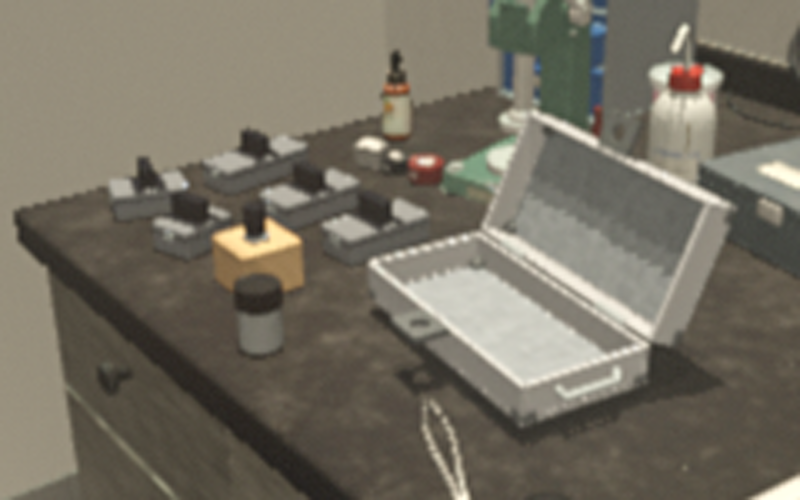

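```bash
cat > plan.py <<'E'
import sys,numpy as np
from h import *
# usage: plan.py x y z yawdeg   (tool pointing down, tool x axis at yaw); uses measured pose
def Rt(yaw,tilt=0):
    c,s=np.cos(np.radians(yaw)),np.sin(np.radians(yaw))
    x=np.array([c,s,0]); y=np.array([0,0,-1.]); return np.column_stack([x,y,np.cross(x,y)])
def plan(x,y,z,yaw):
    st=ctrl.read_state(); T=Rot.from_quat(st['eef_rot']).as_matrix()
    off=T.T@(np.array([x,y,z])-st['ee_pos'])*1000
    rv=Rot.from_matrix(T.T@Rt(yaw)).as_rotvec(degrees=True)
    print('t',round(st['time_s'],2),'pos',st['ee_pos'].round(4),'yaw',round(np.degrees(np.arctan2(T[1,0],T[0,0])),2),'q',st['q'].round(2),'F',st['contact_force'].round(1),'w',round(st['width']*87,1))
    print('off',off.round(1).tolist(),'rot',rv.round(2).tolist())
if __name__=='__main__': plan(*map(float,sys.argv[1:5]))
E
python3 plan.py 0.5 0.15 0.36 90
```

```text
t 0.15 pos [0.2821 0.5572 0.2297] yaw 63.14 q [ 0.98  0.22  1.53  0.    1.39 -0.13] F [0.  0.4 0.1] w 87.3
off [-265.0, -130.0, -378.3] rot [-0.03, -26.86, -0.08]
```

Request:
{"api": "servo_tool", "payload": {"fingers": [40, 40, 40, 40, 40], "offset": [[-265, -130, -378], [-265, -130, -378], [-265, -130, -378], [-265, -130, -378], [-265, -130, -378]], "rotation": [[0, -27, 0], [0, -27, 0], [0, -27, 0], [0, -27, 0], [0, -27, 0]], "force": 20}}

```text
time_s: 0.78
ee_pos: [0.4232, 0.293, 0.3148]
eef_rot: [0.499, 0.501, -0.501, -0.499]
contact_force: [1.0, 0.6, 0.3]
width: 0.523
```

```bash
python3 plan.py 0.5 0.15 0.36 90
```

```text
t 0.78 pos [0.4232 0.293  0.3148] yaw 90.16 q [ 0.45 -0.09  1.7  -0.    1.54 -1.12] F [1.  0.6 0.3] w 45.5
off [-143.3, -45.2, -76.4] rot [0.0, 0.16, -0.0]
```

Request:
{"api": "servo_tool", "payload": {"fingers": [40, 40, 40, 40], "offset": [[-135, -43, -72], [-135, -43, -72], [-135, -43, -72], [-135, -43, -72]], "rotation": [[0, 0, 0], [0, 0, 0], [0, 0, 0], [0, 0, 0]]}}

```text
time_s: 1.27
ee_pos: [0.4962, 0.158, 0.3579]
eef_rot: [0.501, 0.5, -0.499, -0.5]
contact_force: [-0.6, -0.4, -1.0]
width: 0.458
```

```bash
python3 - <<'E'
from h import *
import json
p=ctrl.camera_params('wrist'); im=ctrl.capture('wrist')
json.dump({k:(v.tolist() if hasattr(v,'tolist') else v) for k,v in p.items()},open('w1.json','w'))
cv2.imwrite('pics/w1_raw.png',im[:,:,::-1]); crop(im,0,0,512,384,'w1')
E
python3 plan.py 0.5 0.15 0.36 90
```

```text
t 1.32 pos [0.4954 0.1593 0.3573] yaw 90.01 q [ 0.16 -0.09  1.61  0.    1.61 -1.41] F [-0.6  1.5 -0.2] w 40.3
off [-9.3, -2.7, -4.6] rot [-0.02, 0.01, 0.02]
```

View pics/w1.png

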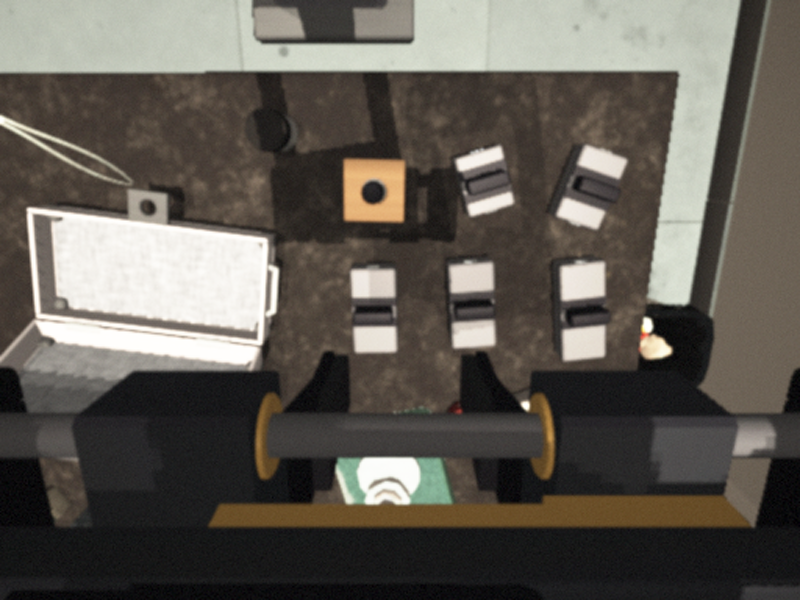

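```bash
python3 - <<'E'
from h import *
im=cv2.imread('pics/w1_raw.png')[:,:,::-1]
crop(im,215,85,200,150,'w1a',4); crop(im,0,90,200,150,'w1b',4)
E
```

```text
(no output)
```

View pics/w1a.png

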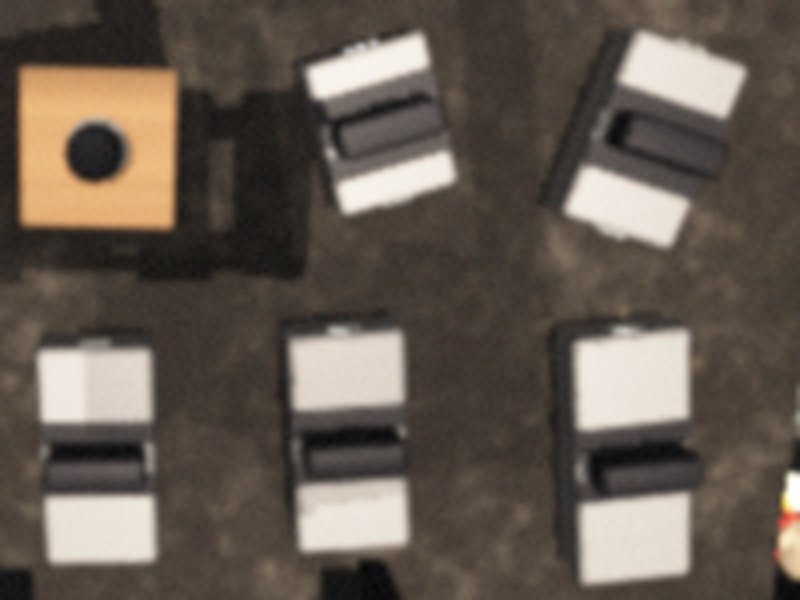

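View pics/w1b.png

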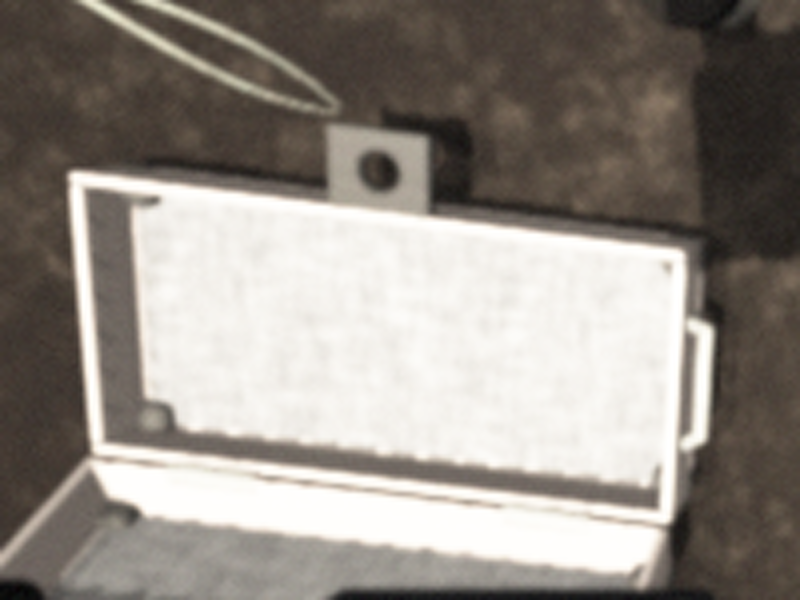

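```bash
cat > rect.py <<'E'
from h import *
def rect(p,pts,z):
    W=np.array([ray(p,u,v,z)[:2] for u,v in pts]); c=W.mean(0)
    e=[np.linalg.norm(W[(i+1)%4]-W[i]) for i in range(4)]
    a=(W[1]-W[0])+(W[2]-W[3]); b=(W[2]-W[1])+(W[3]-W[0])
    L=a if np.linalg.norm(a)>np.linalg.norm(b) else b
    return c,np.array(e)*1000,np.degrees(np.arctan2(L[1],L[0]))
E
python3 - <<'E'
from rect import *
import json
p=json.load(open('w1.json')); p['R']=np.array(p['R']);p['t']=np.array(p['t'])
B={'UM':[(305,68),(425,32),(456,182),(343,213)],'UR':[(638,32),(746,72),(668,247),(566,213)],'LL':[(38,350),(152,347),(156,560),(48,563)],'LM':[(288,335),(404,330),(408,545),(298,552)],'LR':[(575,335),(690,328),(690,575),(582,583)]}
for k,v in B.items():
    c,e,a=rect(p,[(215+u/4,85+w/4) for u,w in v],.028); print(k,c.round(4),e.round(1),round(a,1))
c,e,a=rect(p,[(u/4,90+w/4) for u,w in [(70,173),(688,250),(665,522),(92,452)]],.046); print('case',c.round(4),e.round(1),a)
for n,u,v,z in [('hole',380,170,.04)]: print(n,ray(p,u/4,90+v/4,z))
c,e,a=rect(p,[(215+u/4,85+w/4) for u,w in [(20,67),(178,67),(175,230),(20,228)]],.042); print('block',c,e,a)
print('pin',ray(p,215+97/4,85+151/4,.074))
E
```

```text
UM [0.4434 0.2365] [45.6 56.5 44.2 55.8] 15.9
UR [0.4502 0.3393] [43.9 68.6 42.6 69.3] -18.0
LL [0.5746 0.1272] [45.1 90.7 45.  90.8] 0.7
LM [0.5687 0.2288] [45.7 91.  45.6 92.1] 3.9
LR [0.5755 0.3445] [ 45.1 105.7  44.9 106.5] 6.5
case [ 0.5346 -0.0923] [227.  110.5 224.4 109.2] 82.49803807902029
hole [ 0.46554104 -0.0853262   0.04      ]
block [0.45116823 0.13037444] [56.97636339 58.5732321  57.92828482 57.86295949] -1.6792353644410907
pin [0.44945381 0.13190119 0.074     ]
```

```bash
cat > case.py <<'E'
from h import *
C=np.array([.5346,-.0923]); YAW=-7.5
def c2w(x,y,z,C=None,yaw=None):
    C=globals()['C'] if C is None else C; yaw=YAW if yaw is None else yaw
    a=np.radians(yaw); return np.array([C[0]+x*np.cos(a)-y*np.sin(a),C[1]+x*np.sin(a)+y*np.cos(a),z])
def lid(d,y,h,th,**k): # d forward from hinge, h up from hinge plane when shut
    x=-d*np.cos(th)+h*np.sin(th); z=d*np.sin(th)+h*np.cos(th)
    return c2w(.055+x,y,.048+z,**k)
E
python3 - <<'E'
from case import *
p=ctrl.camera_params('scene'); im=cv2.imread('pics/scene0_raw.png'); 
print('obs', 130+np.array([533,727,655,487])/3.333, 120+np.array([113,207,340,232])/3.333)
for th in (1.6,1.7,1.8,1.9,2.0,2.1,2.2):
    print(th,[proj(p,lid(d,y,0,th)).round(1).tolist() for d,y in [(.11,.113),(.11,-.113),(0,-.113),(0,.113)]])
for x,y in [(-.055,.113),(-.055,-.113),(.055,-.113),(.055,.113)]: print(((proj(p,c2w(x,y,.046))-[130,120])*3.333).round(0))
E
```

```text
obs [289.9159916  348.12181218 326.51965197 276.11461146] [153.90339034 182.10621062 222.01020102 189.6069607 ]
1.6 [[275.0, 151.8], [328.8, 179.4], [324.5, 222.0], [273.6, 188.4]]
1.7 [[278.3, 151.4], [332.5, 178.8], [324.5, 222.0], [273.6, 188.4]]
1.8 [[281.6, 151.4], [336.1, 178.6], [324.5, 222.0], [273.6, 188.4]]
1.9 [[284.7, 151.8], [339.5, 178.9], [324.5, 222.0], [273.6, 188.4]]
2.0 [[287.7, 152.5], [342.7, 179.6], [324.5, 222.0], [273.6, 188.4]]
2.1 [[290.5, 153.6], [345.7, 180.7], [324.5, 222.0], [273.6, 188.4]]
2.2 [[293.1, 155.1], [348.4, 182.2], [324.5, 222.0], [273.6, 188.4]]
[365. 259.]
[521. 384.]
[648. 343.]
[479. 230.]
```

```bash
cat > tri.py <<'E'
from h import *
def tri(obs):
    A=[];b=[]
    for p,u,v in obs:
        f,cx,cy=K(p); x,y=(u-cx)/f,(v-cy)/f; R,t=np.array(p['R']),np.array(p['t'])
        A+= [R[0]-x*R[2],R[1]-y*R[2]]; b+=[x*t[2]-t[0],y*t[2]-t[1]]
    X=np.linalg.lstsq(np.array(A),np.array(b),rcond=None)[0]
    return X,[ (proj(p,X)-[u,v]).round(1).tolist() for p,u,v in obs]
E
python3 - <<'E'
from tri import *
S=ctrl.camera_params('scene');D=ctrl.camera_params('side'); k=1.5625
for n,a,b in [('knob tip',(431,149),(465,178)),('knob in',(449,165),(489,194)),('ram top',(447,172),(529,209)),('dropper',(388,218),(502,265)),('white bottle',(524,224),(568,293)),('redcap?',(403,266),(433,245)),('lidtopL',(453,241),(465,262))]:
    print(n,tri([(S,a[0]/k,a[1]/k),(D,b[0]/k,b[1]/k)]))
E
```

```text
knob tip (array([0.66195642, 0.07488544, 0.29415917]), [[0.2, 0.6], [-0.0, -0.6]])
knob in (array([0.7058324 , 0.07661611, 0.26366454]), [[-0.3, -1.0], [-0.0, 1.1]])
ram top (array([0.76597498, 0.14493623, 0.22328799]), [[0.4, 1.2], [0.0, -1.4]])
dropper (array([0.7002863 , 0.24050991, 0.08613279]), [[4.1, 9.7], [0.1, -11.0]])
white bottle (array([0.86476354, 0.01929418, 0.12721851]), [[0.1, 0.3], [0.0, -0.4]])
redcap? (array([0.59455367, 0.08692938, 0.11434061]), [[-2.9, -9.9], [-1.4, 9.8]])
lidtopL (array([0.67677715, 0.03178895, 0.13966836]), [[-1.1, -3.1], [-0.4, 3.4]])
```

```bash
python3 - <<'E'
from tri import *
S=ctrl.camera_params('scene');D=ctrl.camera_params('side')
for n,u,v in [('dropper',397,138),('white',368,165),('blackthing',395,170),('red',425,182),('pressbaseL',445,185),('pressbaseN',478,198)]:
    print(n,ray(S,130+u/3.333,120+v/3.333,0).round(3))
E
```

```text
dropper [0.758 0.339 0.   ]
white [0.684 0.292 0.   ]
blackthing [0.698 0.262 0.   ]
red [ 0.702  0.216 -0.   ]
pressbaseL [0.713 0.196 0.   ]
pressbaseN [0.718 0.149 0.   ]
```

```bash
python3 plan.py 0.55 -0.09 0.36 82.5
```

```text
t 1.32 pos [0.4954 0.1593 0.3573] yaw 90.01 q [ 0.16 -0.09  1.61  0.    1.61 -1.41] F [-0.6  1.5 -0.2] w 40.3
off [-249.3, -2.8, -54.6] rot [-0.02, 7.51, 0.02]
```

Request:
{"api": "servo_tool", "payload": {"fingers": [60, 60, 60, 60, 60], "offset": [[-249, 0, -54], [-249, 0, -54], [-249, 0, -54], [-249, 0, -54], [-249, 0, -54]], "rotation": [[0, 7.5, 0], [0, 7.5, 0], [0, 7.5, 0], [0, 7.5, 0], [0, 7.5, 0]]}}

```text
time_s: 1.95
ee_pos: [0.5497, -0.0909, 0.356]
eef_rot: [-0.531, -0.465, 0.467, 0.532]
contact_force: [0.7, 0.7, 0.2]
width: 0.684
```

Request:
{"api": "servo_tool", "payload": {"fingers": [60, 60], "offset": [[0, 0, 0], [0, 0, 0]], "rotation": [[0, 0, 0], [0, 0, 0]]}}

```text
time_s: 2.2
ee_pos: [0.5496, -0.0867, 0.3574]
eef_rot: [-0.53, -0.468, 0.467, 0.531]
contact_force: [-0.5, 0.2, 0.2]
width: 0.693
```

```bash
cat > snap.py <<'E'
from h import *
import json,sys
def snap(name,cam='wrist'):
    p=ctrl.camera_params(cam); im=ctrl.capture(cam)
    json.dump({k:(v.tolist() if hasattr(v,'tolist') else v) for k,v in p.items()},open(name+'.json','w'))
    cv2.imwrite(f'pics/{name}_raw.png',im[:,:,::-1]); crop(im,0,0,512,384,name); return im
def load(name):
    p=json.load(open(name+'.json')); p['R']=np.array(p['R']);p['t']=np.array(p['t']); return p
if __name__=='__main__': snap(*sys.argv[1:])
E
python3 snap.py w2; python3 plan.py 0.55 -0.09 0.36 82.5
```

```text
t 2.25 pos [ 0.5497 -0.0868  0.3575] yaw 82.79 q [-0.3   0.    1.53  0.    1.61 -1.74] F [0.  0.  0.2] w 59.9
off [-3.1, -2.5, -0.7] rot [0.0, 0.29, 0.02]
```

View pics/w2.png

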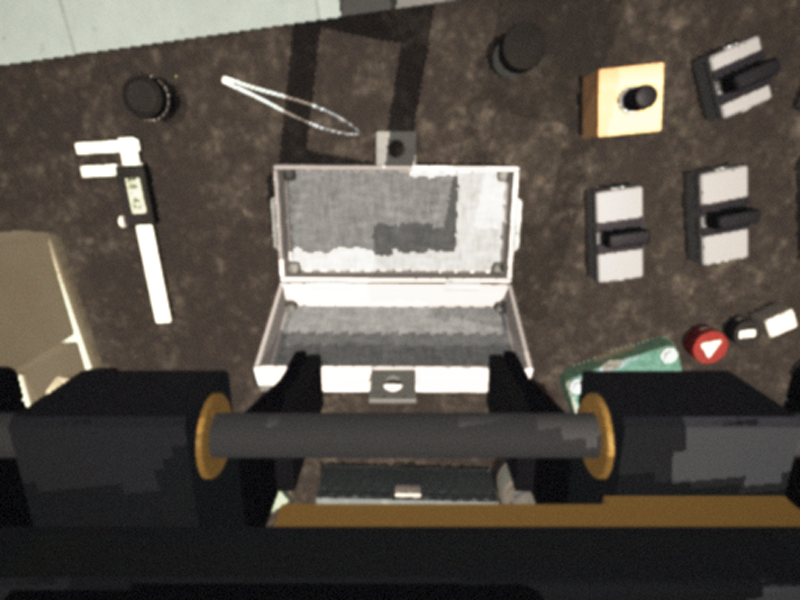

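```bash
python3 - <<'E'
from h import *
im=cv2.imread('pics/w2_raw.png')[:,:,::-1]
crop(im,160,75,190,120,'w2a',4.2); crop(im,160,150,200,120,'w2b',4)
E
```

```text
(no output)
```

View pics/w2a.png

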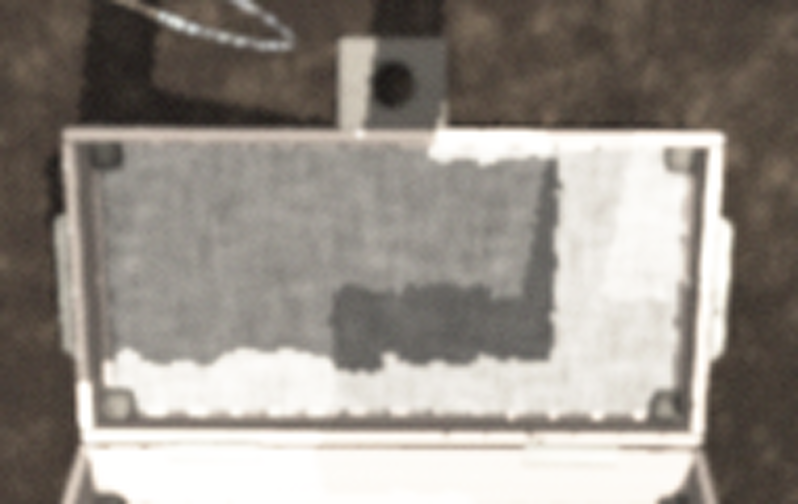

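View pics/w2b.png

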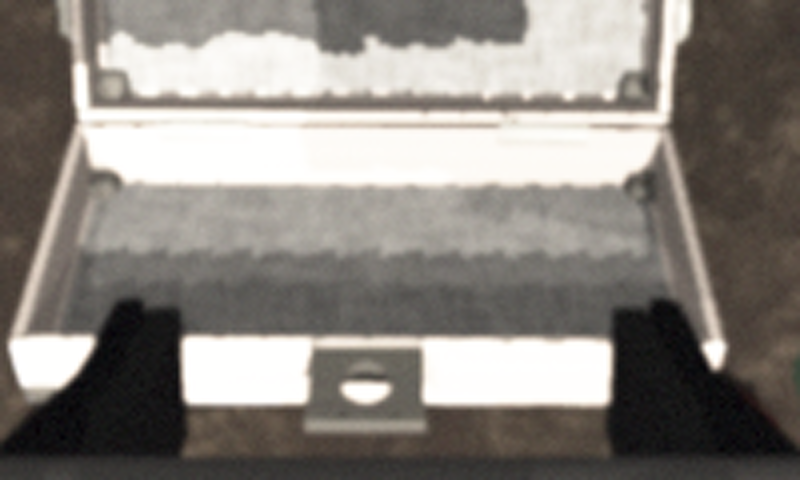

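```bash
python3 - <<'E'
from rect import *; from snap import load
p=load('w2'); g=lambda L,z:[(160+u/4.2,75+v/4.2) for u,v in L]
for n,L in [('outer',[(62,130),(724,132),(703,443),(83,443)]),('inner',[(75,141),(710,143),(693,430),(91,430)])]:
    c,e,a=rect(p,g(L,0),.046); print(n,c.round(4),e.round(1),round(a,2))
hx=ray(p,160+393/4.2,75+83/4.2,.040); print('hole',hx)
# pin, from w2 800px
print('pin',ray(p,640/1.5625,97/1.5625,.074), 'lens',ray(p,520/1.5625,45/1.5625,.054),'eye',ray(p,145/1.5625,97/1.5625,.042))
E
```

```text
outer [ 0.5353 -0.0919] [226.  109.5 226.3 110.2] 82.64
inner [ 0.5347 -0.0921] [217.3 101.  219.1 101.7] 82.64
hole [ 0.46523762 -0.08275384  0.04      ]
pin [0.4512466  0.12392018 0.074     ] lens [0.39622264 0.03214002 0.054     ] eye [ 0.39377506 -0.29917978  0.042     ]
```

```bash
sed -i 's/C=np.array(\[.5346,-.0923\]); YAW=-7.5/C=np.array([.535,-.092]); YAW=-7.36/' case.py; python3 - <<'E'
from h import *; from snap import load
p=load('w1')
print(ray(p,215+97/4,85+470/4,.05)) 
E
python3 plan.py 0.5746 0.1272 0.13 90.7
```

```text
[0.57248707 0.12794999 0.05      ]
t 2.25 pos [ 0.5497 -0.0868  0.3575] yaw 82.79 q [-0.3   0.    1.53  0.    1.61 -1.74] F [0.  0.  0.2] w 59.9
off [215.3, 227.6, 2.1] rot [0.0, -7.91, 0.02]
```

Request:
{"api": "servo_tool", "payload": {"fingers": [62, 62, 62, 62, 62], "offset": [[215, 227, 1], [215, 227, 1], [215, 227, 1], [215, 227, 1], [215, 227, 1]], "rotation": [[0, -7.9, 0], [0, -7.9, 0], [0, -7.9, 0], [0, -7.9, 0], [0, -7.9, 0]]}}

```text
time_s: 2.88
ee_pos: [0.5759, 0.1274, 0.1298]
eef_rot: [0.497, 0.503, -0.502, -0.497]
contact_force: [0.7, -0.7, 0.7]
width: 0.711
```

Request:
{"api": "servo_tool", "payload": {"fingers": [62, 62], "offset": [[0, 0, 0], [0, 0, 0]], "rotation": [[0, 0, 0], [0, 0, 0]]}}

```text
time_s: 3.12
ee_pos: [0.5764, 0.1254, 0.1313]
eef_rot: [0.497, 0.503, -0.503, -0.497]
contact_force: [0.7, 1.0, -0.1]
width: 0.71
```

```bash
python3 snap.py w3; python3 snap.py s3 scene; python3 plan.py 0.5735 0.1275 0.039 90.7
```

```text
t 3.23 pos [0.5775 0.1242 0.1327] yaw 90.54 q [ 0.08  0.22  1.71 -0.    1.2  -1.5 ] F [ 0.1  0.2 -0.4] w 62.0
off [3.3, 93.7, 4.3] rot [0.2, -0.16, -0.0]
```

View pics/w3.png

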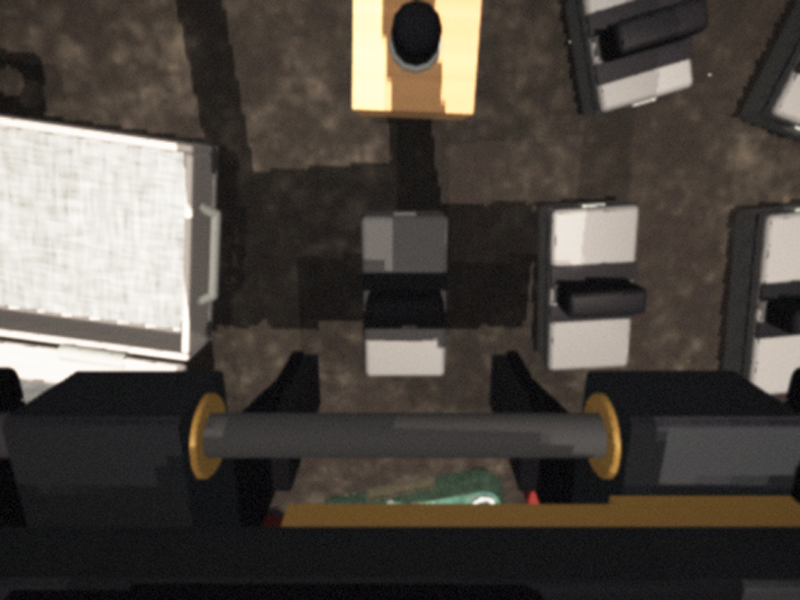

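View pics/s3.png

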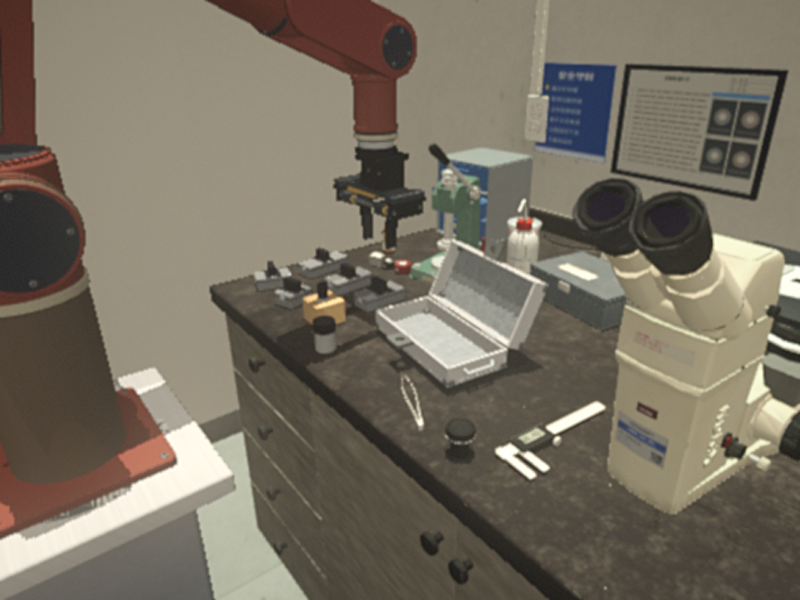

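```bash
python3 - <<'E'
from rect import *; from snap import load
p=load('w3'); k=1.5625
c,e,a=rect(p,[(u/k,v/k) for u,v in [(363,216),(448,213),(444,374),(367,376)]],.028); print(c,e,a)
c,e,a=rect(p,[(u/k,v/k) for u,v in [(551,210),(637,205),(627,365),(549,368)]],.028); print(c,e,a)
E
python3 plan.py 0.5735 0.1275 0.039 90.7
```

```text
[0.57414545 0.12667469] [44.40136386 91.67528374 44.29738407 91.40016627] 0.6514868286576672
[0.56857304 0.22775417] [44.46331254 90.35440912 44.40726915 89.6757675 ] 4.710744577443487
t 3.23 pos [0.5775 0.1242 0.1327] yaw 90.54 q [ 0.08  0.22  1.71 -0.    1.2  -1.5 ] F [ 0.1  0.2 -0.4] w 62.0
off [3.3, 93.7, 4.3] rot [0.2, -0.16, -0.0]
```

Request:
{"api": "servo_tool", "payload": {"fingers": [62, 62, 62, 62], "offset": [[2.8, 50, 3.7], [2.8, 85, 3.7], [2.8, 92, 3.7], [2.8, 92, 3.7]], "rotation": [[0, 0, 0], [0, 0, 0], [0, 0, 0], [0, 0, 0]]}}

```text
time_s: 3.72
ee_pos: [0.5737, 0.1266, 0.0401]
eef_rot: [0.498, 0.503, -0.502, -0.497]
contact_force: [0.4, -0.1, 0.1]
width: 0.714
```

```bash
python3 plan.py 0.574 0.127 0.039 90.7
```

```text
t 3.73 pos [0.5737 0.1266 0.0401] yaw 90.49 q [ 0.08  0.34  1.77 -0.    1.03 -1.5 ] F [ 0.4 -0.1  0.1] w 62.1
off [0.4, 1.1, -0.3] rot [0.11, -0.21, 0.01]
```

Good. Close and lift.

Request:
{"api": "servo_tool", "payload": {"fingers": [30, 30, 30, 30, 30], "offset": [[0, 0, 0], [0, 0, 0], [0, 0, 0], [0, 0, 0], [0, 0, 0]], "rotation": [[0, 0, 0], [0, 0, 0], [0, 0, 0], [0, 0, 0], [0, 0, 0]], "force": 30}}

```text
time_s: 4.35
ee_pos: [0.5733, 0.127, 0.0396]
eef_rot: [0.498, 0.503, -0.502, -0.497]
contact_force: [-1.1, -1.7, 6.1]
width: 0.455
```

```bash
python3 plan.py 0.574 0.127 0.039 90.7; python3 - <<'E'
from case import *
print(c2w(0,-.0845,0), c2w(0,0,0))
E
```

```text
t 4.35 pos [0.5733 0.127  0.0396] yaw 90.54 q [ 0.08  0.34  1.77 -0.    1.03 -1.5 ] F [-1.1 -1.7  6.1] w 39.5
off [0.0, 0.6, -0.7] rot [0.08, -0.16, -0.02]
[ 0.52417528 -0.17580379  0.        ] [ 0.535 -0.092  0.   ]
```

Request:
{"api": "servo_tool", "payload": {"fingers": [30, 30, 30, 30, 30], "offset": [[0, -60, 2], [-10, -110, 12], [-70, -115, 22], [-130, -115, 30], [-190, -115, 38]], "rotation": [[0, 0, 0], [0, 0, 0], [0, 4, 0], [0, 8, 0], [0, 8, 0]]}}

```text
time_s: 4.97
ee_pos: [0.5356, -0.0643, 0.1533]
eef_rot: [-0.531, -0.466, 0.466, 0.532]
contact_force: [1.0, -0.2, -2.3]
width: 0.457
```

```bash
python3 plan.py 0.523 -0.1757 0.11 82.64
```

```text
t 4.97 pos [ 0.5356 -0.0643  0.1533] yaw 82.55 q [-0.27  0.09  1.83  0.    1.23 -1.71] F [ 1.  -0.2 -2.3] w 39.7
off [-112.1, 43.3, -2.0] rot [-0.01, -0.09, 0.02]
```

Request:
{"api": "servo_tool", "payload": {"fingers": [30, 30, 30, 30, 30], "offset": [[-60, 0, -2], [-112, 0, -2], [-112, 40, -2], [-112, 43, -2], [-112, 43, -2]], "rotation": [[0, 0, 0], [0, 0, 0], [0, 0, 0], [0, 0, 0], [0, 0, 0]]}}

```text
time_s: 5.6
ee_pos: [0.5236, -0.1737, 0.1105]
eef_rot: [-0.531, -0.467, 0.467, 0.532]
contact_force: [0.9, -0.5, -2.1]
width: 0.457
```

Request:
{"api": "servo_tool", "payload": {"fingers": [30, 30], "offset": [[0, 0, 0], [0, 0, 0]], "rotation": [[0, 0, 0], [0, 0, 0]]}}

```text
time_s: 5.85
ee_pos: [0.5247, -0.1742, 0.1119]
eef_rot: [0.532, 0.467, -0.466, -0.531]
contact_force: [0.3, 0.6, -2.6]
width: 0.456
```

```bash
python3 snap.py w4; python3 plan.py 0.523 -0.1757 0.062 82.64
```

```text
t 5.9 pos [ 0.5246 -0.1743  0.1117] yaw 82.6 q [-0.46  0.16  1.83  0.    1.15 -1.91] F [ 1.1  0.7 -1.6] w 39.4
off [-1.6, 49.7, 1.4] rot [0.1, -0.04, -0.03]
```

View pics/w4.png

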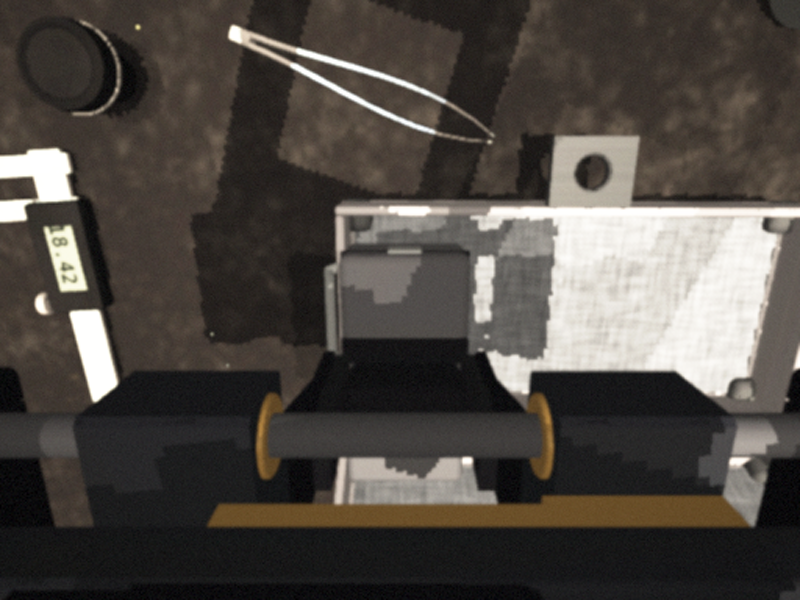

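Request:
{"api": "servo_tool", "payload": {"fingers": [30, 30, 30, 30], "offset": [[-1, 25, 1.4], [-1, 40, 1.4], [-1, 46, 1.4], [-1, 46, 1.4]], "rotation": [[0, 0, 0], [0, 0, 0], [0, 0, 0], [0, 0, 0]]}}

```text
time_s: 6.4
ee_pos: [0.5221, -0.1752, 0.0643]
eef_rot: [-0.531, -0.466, 0.467, 0.532]
contact_force: [0.2, 0.4, -1.8]
width: 0.454
```

```bash
python3 plan.py 0.523 -0.1757 0.0576 82.64
```

```text
t 6.4 pos [ 0.5221 -0.1752  0.0643] yaw 82.54 q [-0.47  0.23  1.85  0.    1.06 -1.91] F [ 0.2  0.4 -1.8] w 39.5
off [-0.4, 6.7, -0.9] rot [-0.04, -0.1, 0.01]
```

Request:
{"api": "servo_tool", "payload": {"fingers": [30, 30, 30], "offset": [[0, 4, 0], [0, 6.5, 0], [0, 6.5, 0]], "rotation": [[0, 0, 0], [0, 0, 0], [0, 0, 0]]}}

```text
time_s: 6.78
ee_pos: [0.5222, -0.1753, 0.058]
eef_rot: [-0.531, -0.466, 0.466, 0.532]
contact_force: [-0.2, 0.2, -2.5]
width: 0.457
```

Request:
{"api": "servo_tool", "payload": {"fingers": [30, 30, 30], "offset": [[-1.5, 0, 0], [-3, 0, 0], [-3, 0, 0]], "rotation": [[0, 0, 0], [0, 0, 0], [0, 0, 0]]}}

```text
time_s: 7.15
ee_pos: [0.522, -0.1784, 0.0582]
eef_rot: [0.532, 0.466, -0.466, -0.531]
contact_force: [0.2, 0.7, -2.8]
width: 0.458
```

```bash
cat > cf.py <<'E'
from case import *
def w2c(P):
    a=np.radians(YAW); d=np.asarray(P)[:2]-C; return np.array([d[0]*np.cos(a)+d[1]*np.sin(a),-d[0]*np.sin(a)+d[1]*np.cos(a)])
if __name__=='__main__':
    st=ctrl.read_state(); print('case xy mm',(w2c(st['ee_pos'])*1000).round(1),'z',st['ee_pos'][2].round(4)); a=np.radians(YAW);f=st['contact_force']; print('F case',round(f[0]*np.cos(a)+f[1]*np.sin(a),1),round(-f[0]*np.sin(a)+f[1]*np.cos(a),1),f[2].round(1),'t',st['time_s'])
E
python3 cf.py
```

```text
case xy mm [ -1.9 -87.3] z 0.0582
F case 0.1 0.7 -2.8 t 7.15
```

Request:
{"api": "servo_tool", "payload": {"fingers": [30, 30, 30], "offset": [[-1, 0, 0], [-2, 0, 0], [-2, 0, 0]], "rotation": [[0, 0, 0], [0, 0, 0], [0, 0, 0]]}}

```text
time_s: 7.52
ee_pos: [0.522, -0.1786, 0.0582]
eef_rot: [-0.531, -0.467, 0.465, 0.532]
contact_force: [1.5, 7.8, 0.1]
width: 0.454
```

```bash
python3 cf.py
```

```text
case xy mm [ -1.8 -87.5] z 0.0582
F case 0.4 8.0 0.1 t 7.525
```

Request:
{"api": "servo_tool", "payload": {"fingers": [30, 30, 60, 60, 60], "offset": [[1, 0.5, 0], [1.5, 0.5, 0], [1.5, 0.5, 0], [1.5, 0.5, 0], [1.5, 0.5, 0]], "rotation": [[0, 0, 0], [0, 0, 0], [0, 0, 0], [0, 0, 0], [0, 0, 0]]}}

```text
time_s: 8.15
ee_pos: [0.5219, -0.1793, 0.0577]
eef_rot: [0.532, 0.466, -0.466, -0.531]
contact_force: [-0.1, 0.1, -0.4]
width: 0.663
```

```bash
sed -i 's/C=np.array(\[.535,-.092\])/C=np.array([.5348,-.0935])/' case.py; python3 cf.py;  python3 plan.py 0.5755 0.3445 0.13 6.5
```

```text
case xy mm [ -1.8 -86.7] z 0.0577
F case -0.1 0.1 -0.4 t 8.15
t 8.15 pos [ 0.5219 -0.1793  0.0577] yaw 82.53 q [-0.47  0.24  1.85 -0.    1.05 -1.91] F [-0.1  0.1 -0.4] w 57.7
off [526.2, -72.6, 14.9] rot [0.03, 76.03, -0.02]
```

Request:
{"api": "servo_tool", "payload": {"fingers": [60, 50, 40, 40, 40], "offset": [[0, -60, 0], [0, -120, -5], [60, -140, 0], [120, -140, 5], [180, -140, 8]], "rotation": [[0, 0, 0], [0, 0, 0], [0, 8, 0], [0, 18, 0], [0, 28, 0]]}}

```text
time_s: 8.78
ee_pos: [0.5374, -0.0027, 0.1984]
eef_rot: [0.628, 0.327, -0.326, -0.627]
contact_force: [1.0, -0.7, -0.7]
width: 0.467
```

```bash
python3 plan.py 0.5755 0.3445 0.16 6.5
```

```text
t 8.78 pos [ 0.5374 -0.0027  0.1984] yaw 54.94 q [-0.15  0.04  1.79 -0.    1.31 -1.11] F [ 1.  -0.7 -0.7] w 40.6
off [306.1, 38.3, 168.3] rot [0.08, 48.44, 0.08]
```

Request:
{"api": "servo_tool", "payload": {"fingers": [40, 40, 40, 40, 40], "offset": [[35, 0, 40], [70, 0, 80], [104, 10, 118], [150, 20, 135], [200, 30, 145]], "rotation": [[0, 6, 0], [0, 12, 0], [0, 20, 0], [0, 30, 0], [0, 40, 0]]}}

```text
time_s: 9.4
ee_pos: [0.5318, 0.2446, 0.1677]
eef_rot: [0.701, 0.093, -0.092, -0.701]
contact_force: [-0.5, -0.2, 0.2]
width: 0.463
```

```bash
python3 plan.py 0.5755 0.3445 0.16 6.5
```

```text
t 9.4 pos [0.5318 0.2446 0.1677] yaw 15.02 q [ 0.3   0.18  1.7  -0.    1.27  0.03] F [-0.5 -0.2  0.2] w 40.3
off [68.1, 7.7, 85.2] rot [0.02, 8.52, 0.06]
```

Request:
{"api": "servo_tool", "payload": {"fingers": [40, 40, 40, 40], "offset": [[34, 4, 43], [68, 8, 85], [68, 8, 85], [68, 8, 85]], "rotation": [[0, 8.5, 0], [0, 8.5, 0], [0, 8.5, 0], [0, 8.5, 0]]}}

```text
time_s: 9.9
ee_pos: [0.5746, 0.3426, 0.1589]
eef_rot: [0.706, 0.042, -0.043, -0.705]
contact_force: [-0.2, 0.3, 0.9]
width: 0.462
```

```bash
python3 snap.py w5; python3 plan.py 0.5755 0.3445 0.04 6.5;sed -n 1,3p w5.json >/dev/null
```

```text
t 9.95 pos [0.5747 0.3421 0.1595] yaw 6.8 q [ 0.42  0.38  1.47 -0.    1.3   0.3 ] F [0.6 0.7 0.6] w 40.3
off [1.1, 119.5, 2.3] rot [0.04, 0.3, -0.02]
```

View pics/w5.png

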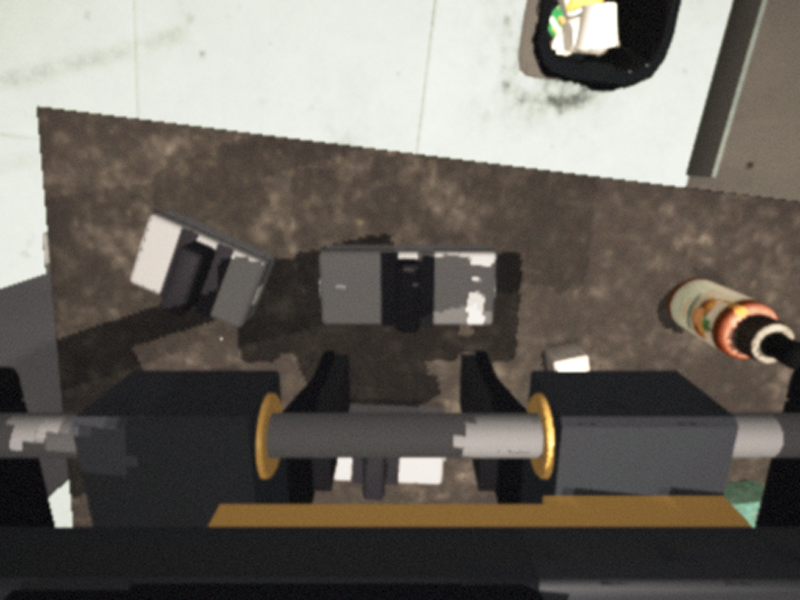

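```bash
python3 - <<'E'
from rect import *; from snap import load
p=load('w5'); k=1.5625
c,e,a=rect(p,[(u/k,v/k) for u,v in [(320,251),(496,251),(494,324),(322,324)]],.028); print(c,e,a)
c,e,a=rect(p,[(u/k,v/k) for u,v in [(155,213),(268,260),(240,325),(132,285)]],.028); print(c,e,a)
E
python3 plan.py 0.5755 0.3445 0.04 6.5
```

```text
[0.57650352 0.34414333] [103.92881328  45.64275505 106.12237669  45.64899797] 6.792465067850781
[0.45129856 0.33956794] [68.9045402  45.74935512 67.67662726 47.47286059] -16.13280840181465
t 9.95 pos [0.5747 0.3421 0.1595] yaw 6.8 q [ 0.42  0.38  1.47 -0.    1.3   0.3 ] F [0.6 0.7 0.6] w 40.3
off [1.1, 119.5, 2.3] rot [0.04, 0.3, -0.02]
```

Request:
{"api": "servo_tool", "payload": {"fingers": [40, 40, 40, 40, 40], "offset": [[1.6, 55, 2], [1.6, 105, 2], [1.6, 118, 2], [1.6, 120, 2], [1.6, 120, 2]], "rotation": [[0, 0, 0], [0, 0, 0], [0, 0, 0], [0, 0, 0], [0, 0, 0]]}}

```text
time_s: 10.58
ee_pos: [0.578, 0.3456, 0.0425]
eef_rot: [-0.705, -0.043, 0.04, 0.706]
contact_force: [0.7, 1.2, 0.5]
width: 0.46
```

Request:
{"api": "servo_tool", "payload": {"fingers": [5, 5, 5, 5, 5], "offset": [[0, 0, 0], [0, 0, 0], [0, 0, 0], [0, 0, 0], [0, 0, 0]], "rotation": [[0, 0, 0], [0, 0, 0], [0, 0, 0], [0, 0, 0], [0, 0, 0]]}}

```text
time_s: 11.2
ee_pos: [0.5763, 0.3453, 0.0399]
eef_rot: [-0.706, -0.042, 0.042, 0.706]
contact_force: [-1.2, -0.3, 3.2]
width: 0.156
```

```bash
python3 plan.py 0.576 0.344 0.039 6.8; python3 - <<'E'
from case import *
for n,x,y in [('106',.025,-.0085),('92',-.025,-.0155),('58',.025,.0755),('72',-.025,.0685)]: print(n,c2w(x,y,0).round(4))
E
```

```text
t 11.2 pos [0.5763 0.3453 0.0399] yaw 6.82 q [0.42 0.51 1.53 0.   1.1  0.3 ] F [-1.2 -0.3  3.2] w 13.6
off [-0.4, 0.9, -1.2] rot [-0.0, 0.02, 0.01]
106 [ 0.5585 -0.1051  0.    ]
92 [ 0.508  -0.1057  0.    ]
58 [ 0.5693 -0.0218  0.    ]
72 [ 0.5188 -0.0224  0.    ]
```

Request:
{"api": "servo_tool", "payload": {"fingers": [5, 5, 5, 5, 5], "offset": [[0, -60, 0], [-5, -115, -5], [-43, -125, -42], [-87, -125, -85], [-87, -125, -145]], "rotation": [[0, 0, 0], [0, -5, 0], [0, -15, 0], [0, -25, 0], [0, -35, 0]]}}

```text
time_s: 11.82
ee_pos: [0.503, 0.1921, 0.1631]
eef_rot: [-0.66, -0.252, 0.255, 0.66]
contact_force: [1.5, 0.1, -1.6]
width: 0.157
```

```bash
python3 -c "
from case import *; print(c2w(.024,-.0075,0))"; python3 plan.py 0.5577 -0.1041 0.17 82.64
```

```text
[ 0.55764149 -0.10401268  0.        ]
t 11.82 pos [0.503  0.1921 0.1631] yaw 42.02 q [ 0.22  0.08  1.82  0.    1.25 -0.52] F [ 1.5  0.1 -1.6] w 13.7
off [-157.7, -7.0, -256.6] rot [-0.18, -40.62, -0.12]
```

Request:
{"api": "servo_tool", "payload": {"fingers": [5, 5, 5, 5, 5], "offset": [[-32, -4, -51], [-64, -7, -103], [-95, -7, -154], [-126, -7, -205], [-158, -7, -256]], "rotation": [[0, -10, 0], [0, -20, 0], [0, -30, 0], [0, -40, 0], [0, -40.6, 0]]}}

```text
time_s: 12.45
ee_pos: [0.5566, -0.0964, 0.1711]
eef_rot: [-0.532, -0.465, 0.465, 0.533]
contact_force: [0.2, 0.2, -2.0]
width: 0.155
```

```bash
 python3 plan.py 0.5577 -0.1041 0.11 82.64
```

```text
t 12.45 pos [ 0.5566 -0.0964  0.1711] yaw 82.28 q [-0.31  0.13  1.75  0.    1.27 -1.75] F [ 0.2  0.2 -2. ] w 13.5
off [-7.5, 61.1, -2.2] rot [-0.02, -0.36, 0.02]
```

Request:
{"api": "servo_tool", "payload": {"fingers": [5, 5, 5, 5], "offset": [[0, 30, 0], [0, 58, 0], [0, 58, 0], [0, 58, 0]], "rotation": [[0, 0, 0], [0, 0, 0], [0, 0, 0], [0, 0, 0]]}}

```text
time_s: 12.95
ee_pos: [0.5572, -0.0947, 0.1143]
eef_rot: [0.533, 0.465, -0.464, -0.533]
contact_force: [0.9, 0.6, -1.1]
width: 0.159
```

```bash
python3 snap.py w6;  python3 plan.py 0.5577 -0.1041 0.07 82.64; python3 cf.py
```

```text
t 13.0 pos [ 0.5577 -0.0948  0.1149] yaw 82.14 q [-0.31  0.19  1.79 -0.    1.16 -1.74] F [ 0.7  0.3 -1.7] w 13.7
off [-9.2, 44.9, -1.2] rot [0.11, -0.5, -0.02]
case xy mm [22.9  1.7] z 0.1149
F case 0.6 0.4 -1.7 t 13.0
```

View pics/w6.png

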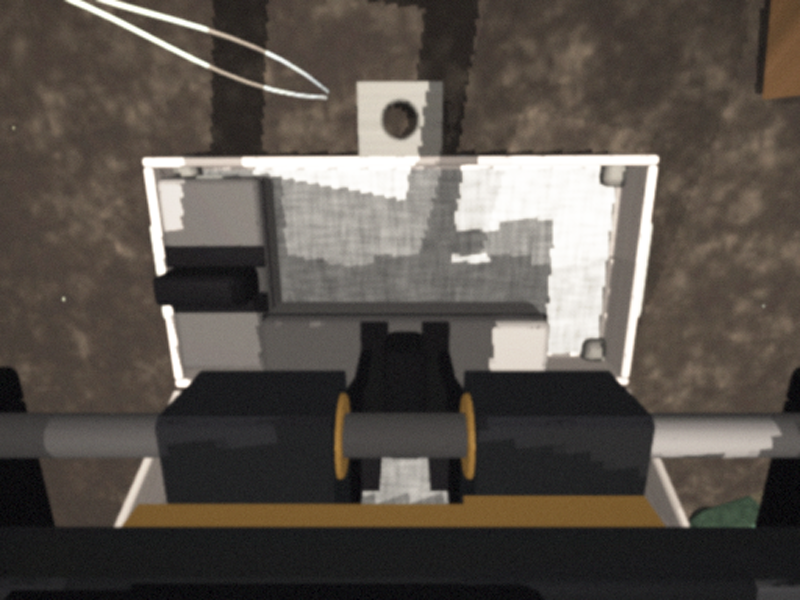

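Request:
{"api": "servo_tool", "payload": {"fingers": [5, 5, 5, 5, 5], "offset": [[-9.5, 10, -1.2], [-9.5, 30, -1.2], [-9.5, 42, -1.2], [-9.5, 46, -1.2], [-9.5, 46, -1.2]], "rotation": [[0, -0.5, 0], [0, -0.5, 0], [0, -0.5, 0], [0, -0.5, 0], [0, -0.5, 0]]}}

```text
time_s: 13.62
ee_pos: [0.5564, -0.1041, 0.067]
eef_rot: [-0.531, -0.467, 0.467, 0.531]
contact_force: [-0.5, -0.1, -1.2]
width: 0.155
```

```bash
python3 plan.py 0.5577 -0.1041 0.058 82.64; python3 cf.py
```

```text
t 13.62 pos [ 0.5564 -0.1041  0.067 ] yaw 82.62 q [-0.32  0.26  1.81  0.    1.07 -1.77] F [-0.5 -0.1 -1.2] w 13.5
off [0.2, 9.0, -1.3] rot [-0.06, -0.02, 0.01]
case xy mm [22.8 -7.8] z 0.067
F case -0.5 -0.1 -1.2 t 13.625
```

Request:
{"api": "servo_tool", "payload": {"fingers": [5, 5, 5], "offset": [[0, 5, -1], [0, 9, -1], [0, 9.2, -1]], "rotation": [[0, 0, 0], [0, 0, 0], [0, 0, 0]]}}

```text
time_s: 14.0
ee_pos: [0.5574, -0.1044, 0.0581]
eef_rot: [-0.531, -0.467, 0.467, 0.531]
contact_force: [0.5, 0.7, -1.4]
width: 0.157
```

```bash
python3 cf.py
```

```text
case xy mm [23.9 -7.9] z 0.0581
F case 0.4 0.7 -1.4 t 14.0
```

Request:
{"api": "servo_tool", "payload": {"fingers": [5, 34, 34, 34, 34], "offset": [[0, 0.6, 0], [0, 0.6, 0], [0, 0.6, 0], [0, 0.6, 0], [0, -50, -5]], "rotation": [[0, 0, 0], [0, 0, 0], [0, 0, 0], [0, 0, 0], [0, 0, 0]]}}

```text
time_s: 14.62
ee_pos: [0.5588, -0.1039, 0.1044]
eef_rot: [-0.528, -0.465, 0.468, 0.534]
contact_force: [1.3, -1.0, 0.6]
width: 0.383
```

```bash
python3 plan.py 0.50 0.18 0.19 45
```

```text
t 14.62 pos [ 0.5588 -0.1039  0.1044] yaw 82.6 q [-0.32  0.22  1.78 -0.    1.15 -1.76] F [ 1.3 -1.   0.6] w 33.3
off [274.1, -84.2, 95.7] rot [-0.57, 37.6, -0.08]
```

Request:
{"api": "servo_tool", "payload": {"fingers": [38, 38, 38, 38, 38], "offset": [[10, -50, 20], [65, -84, 40], [120, -84, 60], [170, -84, 80], [225, -84, 96]], "rotation": [[0, 0, 0], [0, 8, 0], [0, 18, 0], [0, 28, 0], [0, 38, 0]]}}

```text
time_s: 15.25
ee_pos: [0.4969, 0.1271, 0.1929]
eef_rot: [0.653, 0.272, -0.271, -0.653]
contact_force: [0.6, 1.1, -0.0]
width: 0.434
```

```bash
python3 plan.py 0.565 0.225 0.15 4.3
```

```text
t 15.25 pos [0.4969 0.1271 0.1929] yaw 45.13 q [ 0.1  -0.02  1.86 -0.    1.3  -0.69] F [ 0.6  1.1 -0. ] w 37.8
off [117.4, 43.0, 20.8] rot [0.02, 40.83, 0.07]
```

Request:
{"api": "servo_tool", "payload": {"fingers": [38, 38, 38, 38, 38], "offset": [[30, 10, 25], [75, 20, 25], [117, 42, 20], [117, 42, 20], [117, 42, 20]], "rotation": [[0, 10, 0], [0, 20, 0], [0, 30, 0], [0, 40.8, 0], [0, 40.8, 0]]}}

```text
time_s: 15.88
ee_pos: [0.565, 0.2232, 0.1496]
eef_rot: [0.707, 0.029, -0.03, -0.706]
contact_force: [-0.6, -0.6, -0.3]
width: 0.438
```

```bash
python3 snap.py w7;  python3 plan.py 0.5686 0.228 0.039 4.3
```

```text
t 15.93 pos [0.5651 0.223  0.1503] yaw 4.89 q [ 0.25  0.25  1.65 -0.    1.24  0.16] F [-0.1 -0.4  0.5] w 37.9
off [3.9, 111.3, 4.7] rot [0.01, 0.59, -0.02]
```

View pics/w7.png

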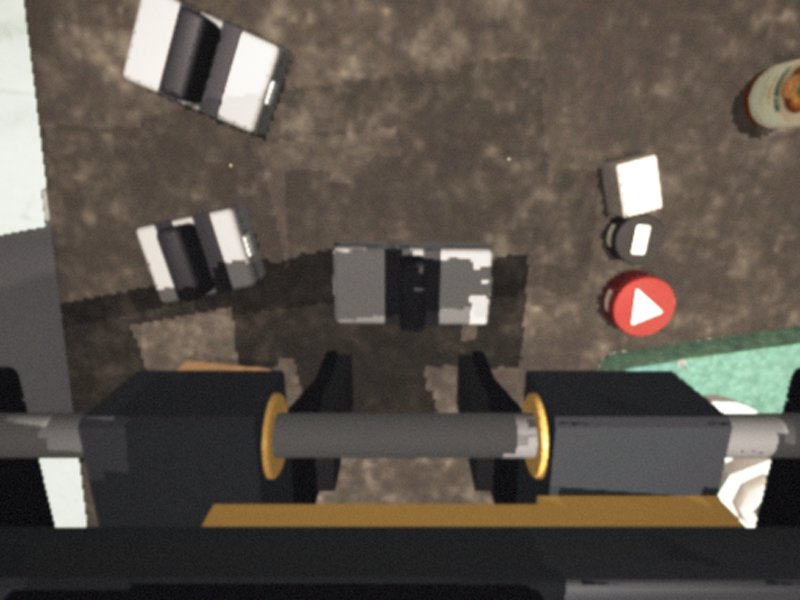

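```bash
python3 - <<'E'
from rect import *; from snap import load
p=load('w7'); k=1.5625
for L in ([(333,248),(492,249),(490,325),(335,324)],[(138,230),(240,207),(265,278),(163,301)],[(148,-4),(286,47),(252,133),(125,77)]):
  c,e,a=rect(p,[(u/k,v/k) for u,v in L],.028); print(c,e,a)
E
python3 plan.py 0.5686 0.228 0.039 4.3
```

```text
[0.56919106 0.22809446] [90.6690541  45.9138058  92.50715536 45.86555207] 4.368975849296533
[0.4470503 0.2373081] [60.19279626 42.06405647 62.75256891 42.63032686] 17.311185399267366
[0.45150066 0.33749667] [70.84473906 46.57612722 69.1423471  40.89743036] -16.411119705059463
t 15.93 pos [0.5651 0.223  0.1503] yaw 4.89 q [ 0.25  0.25  1.65 -0.    1.24  0.16] F [-0.1 -0.4  0.5] w 37.9
off [3.9, 111.3, 4.7] rot [0.01, 0.59, -0.02]
```

Request:
{"api": "servo_tool", "payload": {"fingers": [38, 38, 38, 38, 38], "offset": [[4.2, 50, 4.5], [4.2, 97, 4.5], [4.2, 109, 4.5], [4.2, 111, 4.5], [4.2, 111, 4.5]], "rotation": [[0, 0.5, 0], [0, 0.5, 0], [0, 0.5, 0], [0, 0.5, 0], [0, 0.5, 0]]}}

```text
time_s: 16.55
ee_pos: [0.5708, 0.2282, 0.0419]
eef_rot: [-0.706, -0.027, 0.025, 0.707]
contact_force: [0.3, 0.9, 0.8]
width: 0.432
```

Request:
{"api": "servo_tool", "payload": {"fingers": [5, 5, 5, 5, 5], "offset": [[0, 0, 0], [0, 0, 0], [0, 0, 0], [0, 0, 0], [0, 0, 0]], "rotation": [[0, 0, 0], [0, 0, 0], [0, 0, 0], [0, 0, 0], [0, 0, 0]]}}

```text
time_s: 17.18
ee_pos: [0.5692, 0.2279, 0.0398]
eef_rot: [-0.707, -0.026, 0.026, 0.707]
contact_force: [-0.4, 0.1, 4.4]
width: 0.158
```

```bash
python3 plan.py 0.50 0.15 0.17 40
```

```text
t 17.18 pos [0.5692 0.2279 0.0398] yaw 4.17 q [0.25 0.39 1.69 0.   1.05 0.18] F [-0.4  0.1  4.4] w 13.8
off [-74.6, -130.2, -72.7] rot [-0.0, -35.83, 0.02]
```

Request:
{"api": "servo_tool", "payload": {"fingers": [5, 5, 5, 5, 5], "offset": [[-5, -60, 0], [-30, -110, -15], [-55, -125, -60], [-70, -125, -115], [-70, -125, -170]], "rotation": [[0, 0, 0], [0, -8, 0], [0, -18, 0], [0, -28, 0], [0, -38, 0]]}}

```text
time_s: 17.8
ee_pos: [0.5103, 0.0541, 0.1641]
eef_rot: [-0.66, -0.254, 0.255, 0.66]
contact_force: [1.4, -0.9, -1.5]
width: 0.158
```

```bash
python3 -c "
from case import *; print(c2w(-.025,-.0145,0),c2w(.0255,.077,0),c2w(-.025,.070,0))"; python3 plan.py 0.5082 -0.1047 0.12 82.64
```

```text
[ 0.50814848 -0.10467795  0.        ] [ 0.56995385 -0.02040105  0.        ] [ 0.51897321 -0.02087416  0.        ]
t 17.8 pos [0.5103 0.0541 0.1641] yaw 42.19 q [-0.05  0.01  1.88 -0.    1.25 -0.78] F [ 1.4 -0.9 -1.5] w 13.8
off [-108.2, 44.1, -116.3] rot [-0.01, -40.45, -0.01]
```

Request:
{"api": "servo_tool", "payload": {"fingers": [5, 5, 5, 5, 5], "offset": [[-40, 0, -42], [-75, 0, -80], [-105, 10, -113], [-105, 30, -113], [-105, 44, -113]], "rotation": [[0, -10, 0], [0, -20, 0], [0, -30, 0], [0, -40.5, 0], [0, -40.5, 0]]}}

```text
time_s: 18.42
ee_pos: [0.5077, -0.0994, 0.1188]
eef_rot: [-0.533, -0.464, 0.465, 0.534]
contact_force: [0.6, 0.2, -2.1]
width: 0.158
```

Request:
{"api": "servo_tool", "payload": {"fingers": [5, 5], "offset": [[0, 0, 0], [0, 0, 0]], "rotation": [[0, 0, 0], [0, 0, 0]]}}

```text
time_s: 18.68
ee_pos: [0.5089, -0.0985, 0.1207]
eef_rot: [0.533, 0.465, -0.465, -0.532]
contact_force: [0.6, -0.4, -0.8]
width: 0.154
```

```bash
python3 snap.py w8; python3 plan.py 0.5082 -0.1047 0.07 82.64; python3 cf.py
```

```text
t 18.73 pos [ 0.5092 -0.0986  0.1211] yaw 82.28 q [-0.34  0.07  1.91  0.    1.16 -1.78] F [-0.7 -0.2 -1.4] w 13.8
off [-6.2, 51.1, 0.2] rot [0.06, -0.36, -0.01]
case xy mm [-24.8  -8.3] z 0.1211
F case -0.6 -0.3 -1.4 t 18.725
```

View pics/w8.png

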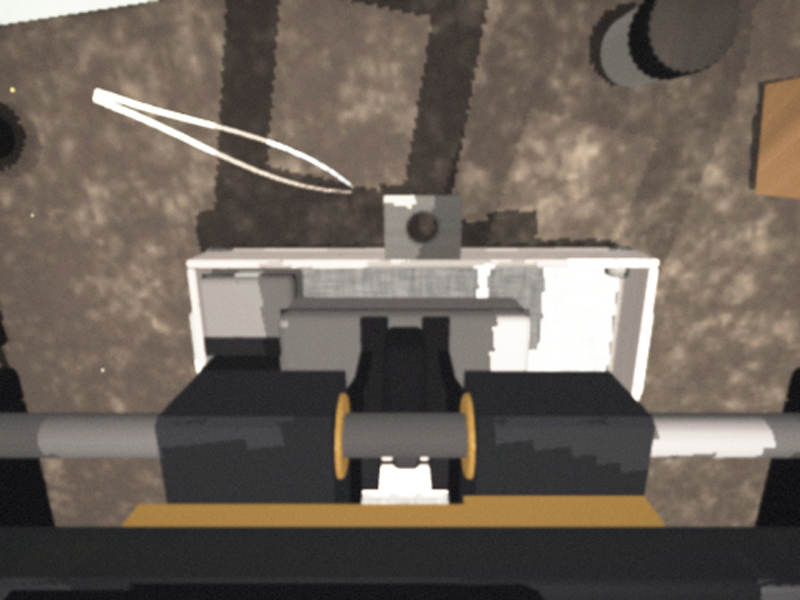

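Request:
{"api": "servo_tool", "payload": {"fingers": [5, 5, 5, 5, 5], "offset": [[-6.3, 15, 0], [-6.3, 35, 0], [-6.3, 48, 0], [-6.3, 53, 0], [-6.3, 53, 0]], "rotation": [[0, -0.3, 0], [0, -0.3, 0], [0, -0.3, 0], [0, -0.3, 0], [0, -0.3, 0]]}}

```text
time_s: 19.35
ee_pos: [0.5076, -0.1052, 0.0671]
eef_rot: [-0.531, -0.467, 0.467, 0.531]
contact_force: [-0.6, -0.1, -1.4]
width: 0.158
```

```bash
python3 plan.py 0.5082 -0.1047 0.058 82.64; python3 cf.py
```

```text
t 19.35 pos [ 0.5076 -0.1052  0.0671] yaw 82.6 q [-0.36  0.15  1.94 -0.    1.05 -1.8 ] F [-0.6 -0.1 -1.4] w 13.8
off [0.6, 9.1, -0.5] rot [-0.03, -0.04, 0.01]
case xy mm [-25.4 -15.1] z 0.0671
F case -0.6 -0.2 -1.4 t 19.35
```

Request:
{"api": "servo_tool", "payload": {"fingers": [5, 5, 5], "offset": [[0.3, 5, 0], [0.3, 9.2, 0], [0.3, 9.4, 0]], "rotation": [[0, 0, 0], [0, 0, 0], [0, 0, 0]]}}

```text
time_s: 19.73
ee_pos: [0.5078, -0.1049, 0.0579]
eef_rot: [0.531, 0.467, -0.467, -0.531]
contact_force: [0.3, 0.4, -2.0]
width: 0.157
```

```bash
python3 cf.py
```

```text
case xy mm [-25.4 -14.8] z 0.0579
F case 0.3 0.4 -2.0 t 19.725
```

Request:
{"api": "servo_tool", "payload": {"fingers": [34, 34, 34, 34, 34], "offset": [[0, 0.5, 0], [0, 0.5, 0], [0, 0.5, 0], [0, -50, 3], [10, -100, 10]], "rotation": [[0, 0, 0], [0, 0, 0], [0, 0, 0], [0, 0, 0], [0, 8, 0]]}}

```text
time_s: 20.35
ee_pos: [0.4986, -0.0939, 0.1587]
eef_rot: [-0.563, -0.427, 0.428, 0.564]
contact_force: [0.9, -0.2, 0.1]
width: 0.388
```

```bash
python3 snap.py w9; python3 plan.py 0.45 0.22 0.19 50; python3 cf.py
```

```text
t 20.4 pos [ 0.5021 -0.0938  0.1665] yaw 74.02 q [-0.34 -0.    1.89  0.    1.24 -1.63] F [4.2 0.8 3.9] w 33.7
off [287.3, -24.7, 136.2] rot [0.5, 24.02, 0.12]
case xy mm [-32.4  -4.5] z 0.1665
F case 4.1 1.4 3.9 t 20.4
```

View pics/w9.png

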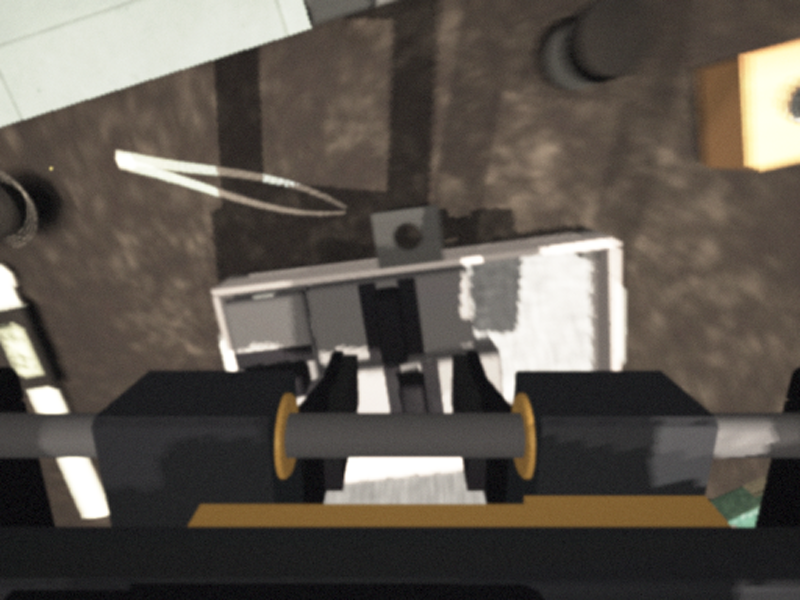

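```bash
python3 plan.py 0.4435 0.235 0.155 16
```

```text
t 20.4 pos [ 0.5021 -0.0938  0.1665] yaw 74.02 q [-0.34 -0.    1.89  0.    1.24 -1.63] F [4.2 0.8 3.9] w 33.7
off [300.0, 10.2, 146.9] rot [0.46, 58.02, 0.27]
```

Request:
{"api": "servo_tool", "payload": {"fingers": [38, 38, 38, 38, 38], "offset": [[50, 0, 25], [100, 0, 50], [150, 0, 75], [200, 0, 100], [250, 0, 125]], "rotation": [[0, 10, 0], [0, 20, 0], [0, 30, 0], [0, 40, 0], [0, 50, 0]]}}

```text
time_s: 21.02
ee_pos: [0.4472, 0.1723, 0.1583]
eef_rot: [0.688, 0.163, -0.162, -0.688]
contact_force: [0.2, 0.6, -0.1]
width: 0.438
```

```bash
python3 plan.py 0.4435 0.235 0.155 16
```

```text
t 21.02 pos [0.4472 0.1723 0.1583] yaw 26.53 q [ 0.2  -0.07  1.97 -0.    1.24 -0.26] F [ 0.2  0.6 -0.1] w 38.1
off [24.7, 3.3, 57.8] rot [0.01, 10.53, 0.07]
```

Request:
{"api": "servo_tool", "payload": {"fingers": [38, 38, 38, 38], "offset": [[25, 3, 58], [25, 3, 58], [25, 3, 58], [25, 3, 58]], "rotation": [[0, 10.5, 0], [0, 10.5, 0], [0, 10.5, 0], [0, 10.5, 0]]}}

```text
time_s: 21.52
ee_pos: [0.4439, 0.2325, 0.1549]
eef_rot: [0.7, 0.1, -0.1, -0.7]
contact_force: [-0.3, 0.1, -0.9]
width: 0.436
```

```bash
python3 snap.py w10; python3 plan.py 0.4435 0.236 0.039 16
```

```text
t 21.57 pos [0.444  0.2324 0.1549] yaw 16.28 q [ 0.33 -0.01  1.92 -0.    1.23  0.04] F [ 0.4 -0.6 -0.4] w 37.7
off [0.5, 115.9, 3.6] rot [0.02, 0.28, -0.01]
```

View pics/w10.png

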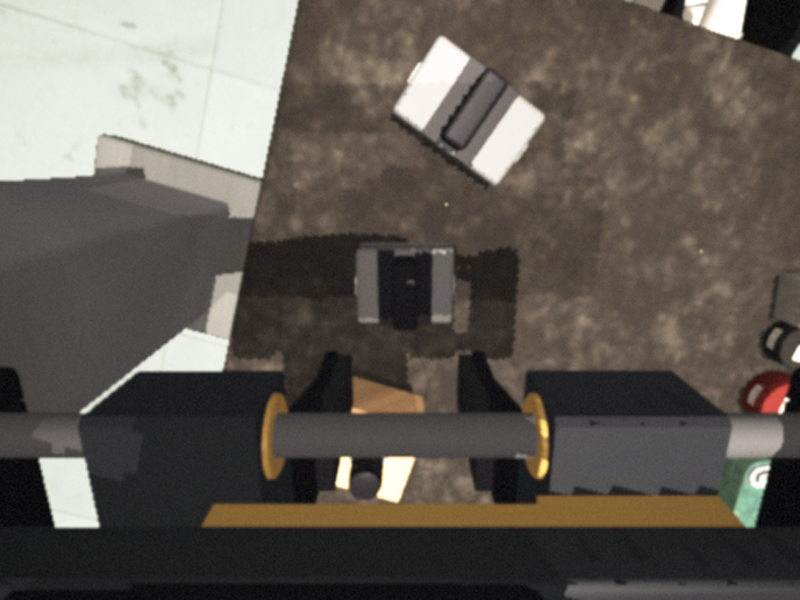

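```bash
python3 - <<'E'
from rect import *; from snap import load
p=load('w10'); k=1.5625
for L in ([(356,246),(455,246),(453,322),(358,323)],[(440,37),(545,116),(494,186),(395,110)]):
  c,e,a=rect(p,[(u/k,v/k) for u,v in L],.028); print(c,e,a)
E
python3 plan.py 0.4435 0.236 0.039 16
```

```text
[0.44346928 0.23697277] [57.46512739 46.63570621 57.73223826 47.27848981] 16.587195832780647
[0.44957028 0.3381752 ] [69.05741852 44.86131528 68.17556154 42.40452362] -18.489653916028892
t 21.57 pos [0.444  0.2324 0.1549] yaw 16.28 q [ 0.33 -0.01  1.92 -0.    1.23  0.04] F [ 0.4 -0.6 -0.4] w 37.7
off [0.5, 115.9, 3.6] rot [0.02, 0.28, -0.01]
```

Request:
{"api": "servo_tool", "payload": {"fingers": [38, 38, 38, 38, 38], "offset": [[0.3, 55, 4.2], [0.3, 102, 4.2], [0.3, 113, 4.2], [0.3, 115, 4.2], [0.3, 115, 4.2]], "rotation": [[0, 0, 0], [0, 0, 0], [0, 0, 0], [0, 0, 0], [0, 0, 0]]}}

```text
time_s: 22.2
ee_pos: [0.4445, 0.2381, 0.0419]
eef_rot: [-0.7, -0.101, 0.099, 0.7]
contact_force: [-0.0, -0.3, 0.2]
width: 0.437
```

Request:
{"api": "servo_tool", "payload": {"fingers": [5, 5, 5, 5, 5], "offset": [[0, 0, 0], [0, 0, 0], [0, 0, 0], [0, 0, 0], [0, 0, 0]], "rotation": [[0, 0, 0], [0, 0, 0], [0, 0, 0], [0, 0, 0], [0, 0, 0]]}}

```text
time_s: 22.82
ee_pos: [0.4429, 0.238, 0.0404]
eef_rot: [-0.7, -0.1, 0.1, 0.7]
contact_force: [-2.1, -0.3, 5.8]
width: 0.156
```

```bash
python3 plan.py 0.50 0.10 0.17 62
```

```text
t 22.82 pos [0.4429 0.238  0.0404] yaw 16.33 q [0.34 0.16 1.99 0.   0.99 0.05] F [-2.1 -0.3  5.8] w 13.6
off [16.1, -129.6, -148.5] rot [0.0, -45.67, 0.01]
```

Request:
{"api": "servo_tool", "payload": {"fingers": [5, 5, 5, 5, 5], "offset": [[0, -60, 0], [0, -118, -5], [10, -130, -50], [16, -130, -105], [20, -130, -160]], "rotation": [[0, 0, 0], [0, -8, 0], [0, -18, 0], [0, -28, 0], [0, -38, 0]]}}

```text
time_s: 23.45
ee_pos: [0.5065, 0.091, 0.1697]
eef_rot: [0.629, 0.323, -0.322, -0.629]
contact_force: [0.4, -0.7, -3.0]
width: 0.159
```

```bash
python3 plan.py 0.569 -0.0204 0.12 82.64
```

```text
t 23.45 pos [0.5065 0.091  0.1697] yaw 54.26 q [ 0.02  0.01  1.88  0.    1.26 -0.92] F [ 0.4 -0.7 -3. ] w 13.8
off [-53.9, 49.8, -115.8] rot [0.01, -28.38, 0.0]
```

Request:
{"api": "servo_tool", "payload": {"fingers": [5, 5, 5, 5, 5], "offset": [[-25, 0, -50], [-50, 0, -105], [-54, 10, -113], [-54, 45, -113], [-54, 48, -113]], "rotation": [[0, -10, 0], [0, -20, 0], [0, -28.4, 0], [0, -28.4, 0], [0, -28.4, 0]]}}

```text
time_s: 24.08
ee_pos: [0.5626, -0.0178, 0.1181]
eef_rot: [-0.531, -0.463, 0.467, 0.535]
contact_force: [-0.9, -0.3, -2.4]
width: 0.16
```

Request:
{"api": "servo_tool", "payload": {"fingers": [5, 5], "offset": [[0, 0, 0], [0, 0, 0]], "rotation": [[0, 0, 0], [0, 0, 0]]}}

```text
time_s: 24.32
ee_pos: [0.5666, -0.0178, 0.1235]
eef_rot: [0.533, 0.466, -0.465, -0.532]
contact_force: [-0.5, -0.6, -2.1]
width: 0.155
```

```bash
python3 snap.py w11; python3 plan.py 0.569 -0.0204 0.066 82.64; python3 cf.py
```

```text
t 24.38 pos [ 0.5666 -0.0178  0.1235] yaw 82.31 q [-0.17  0.18  1.78 -0.    1.18 -1.61] F [ 0.7  0.7 -1.1] w 13.7
off [-2.2, 57.5, -2.6] rot [0.14, -0.33, -0.01]
case xy mm [21.9 79.1] z 0.1235
F case 0.6 0.8 -1.1 t 24.375
```

View pics/w11.png

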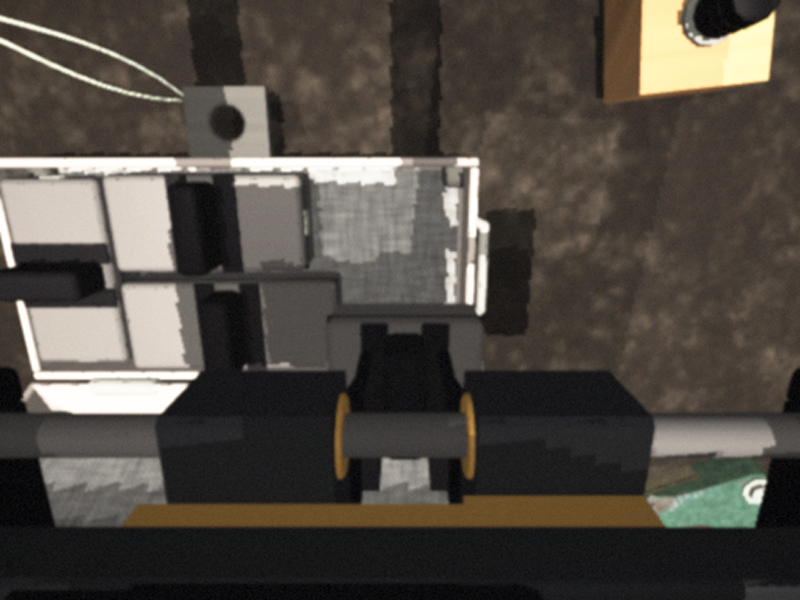

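```bash
python3 - <<'E'
from cf import *; from snap import load
p=load('w11'); im=cv2.imread('pics/w11_raw.png')[:,:,::-1]
crop(im,180,95,140,105,'w11a',5.7)
k=1.5625
for n,u,v in [('106end',341,320),('106end',338,285),('92end',305,260),('92end',303,180),('wall in',470,200),('wall in',472,165),('wall out',478,165),('L wall',35,372)]:
    print(n,(w2c(ray(p,u/k,v/k,.046))*1000).round(1))
E
```

```text
106end [23.  48.2]
106end [ 4.9 47.5]
92end [-7.7 32.1]
92end [-45.2  33.6]
wall in [-35.6 110.8]
wall in [-51.3 111.3]
wall out [-51.3 114. ]
L wall [  50.4 -111.3]
```

View pics/w11a.png

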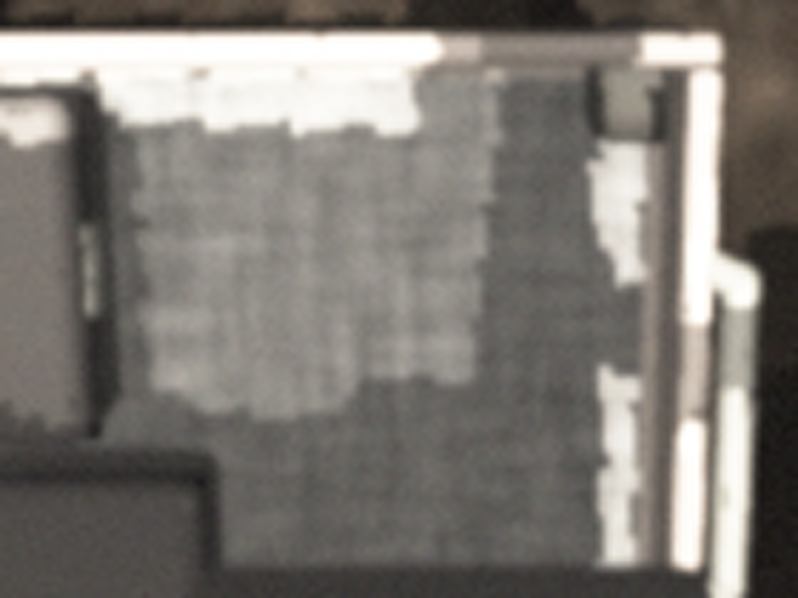

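Request:
{"api": "servo_tool", "payload": {"fingers": [5, 5, 5, 5, 5], "offset": [[-1.8, 20, -2.6], [-1.8, 42, -2.6], [-1.8, 52, -2.6], [-1.8, 56, -2.6], [-1.8, 56, -2.6]], "rotation": [[0, -0.3, 0], [0, -0.3, 0], [0, -0.3, 0], [0, -0.3, 0], [0, -0.3, 0]]}}

```text
time_s: 25.0
ee_pos: [0.5682, -0.0201, 0.066]
eef_rot: [0.531, 0.467, -0.467, -0.531]
contact_force: [1.3, 0.2, -1.5]
width: 0.161
```

```bash
python3 plan.py 0.569 -0.0204 0.0584 82.64; python3 cf.py
```

```text
t 25.0 pos [ 0.5682 -0.0201  0.066 ] yaw 82.58 q [-0.17  0.26  1.81 -0.    1.07 -1.62] F [ 1.3  0.2 -1.5] w 14.0
off [-0.1, 7.6, -0.9] rot [0.01, -0.06, -0.0]
case xy mm [23.7 77. ] z 0.066
F case 1.3 0.4 -1.5 t 25.0
```

Request:
{"api": "servo_tool", "payload": {"fingers": [5, 5, 5], "offset": [[0, 5, 0], [0, 7.6, 0], [0, 8, 0]], "rotation": [[0, 0, 0], [0, 0, 0], [0, 0, 0]]}}

```text
time_s: 25.38
ee_pos: [0.5684, -0.0202, 0.0584]
eef_rot: [0.532, 0.467, -0.466, -0.531]
contact_force: [-0.9, 0.2, 1.5]
width: 0.157
```

```bash
python3 cf.py
```

```text
case xy mm [23.9 77. ] z 0.0584
F case -0.9 0.1 1.5 t 25.375
```

Request:
{"api": "servo_tool", "payload": {"fingers": [34, 34, 34, 34, 34], "offset": [[0, 0.5, 0], [0, 0.5, 0], [0, 0.5, 0], [0, -50, 10], [0, -105, 40]], "rotation": [[0, 0, 0], [0, 0, 0], [0, 0, 0], [0, 0, 0], [0, 8, 0]]}}

```text
time_s: 26.0
ee_pos: [0.528, -0.0151, 0.1633]
eef_rot: [-0.563, -0.427, 0.428, 0.564]
contact_force: [0.5, -0.7, 1.2]
width: 0.391
```

```bash
python3 snap.py w12; python3 plan.py 0.47 0.24 0.16 20; python3 cf.py
```

```text
t 26.05 pos [ 0.529  -0.0148  0.1719] yaw 74.03 q [-0.18  0.04  1.84 -0.    1.26 -1.47] F [5.1 1.6 3.9] w 34.0
off [228.7, 11.2, 126.9] rot [0.38, 54.03, 0.24]
case xy mm [-15.8  77.3] z 0.1719
F case 4.9 2.2 3.9 t 26.05
```

View pics/w12.png

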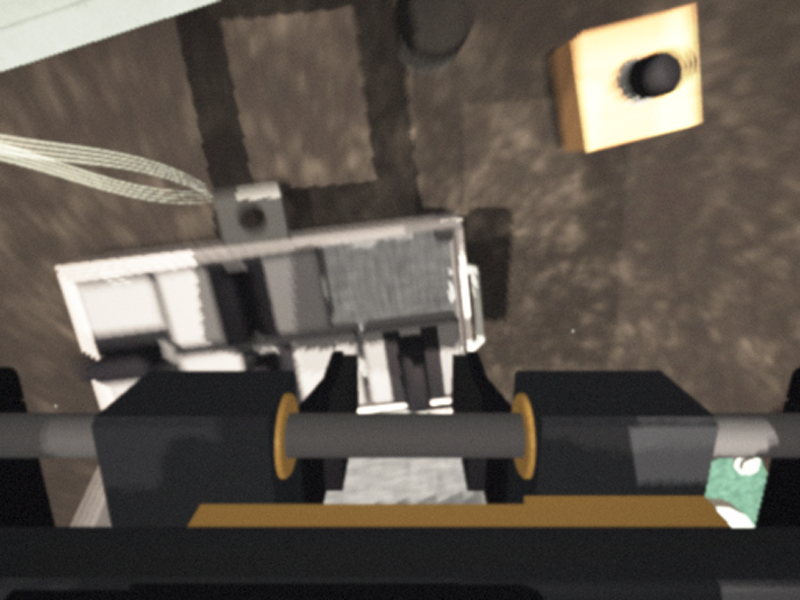

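Request:
{"api": "servo_tool", "payload": {"fingers": [38, 38, 38, 38, 38], "offset": [[50, 5, 28], [100, 8, 56], [150, 10, 83], [200, 10, 111], [229, 10, 127]], "rotation": [[0, 10, 0], [0, 20, 0], [0, 30, 0], [0, 40, 0], [0, 50, 0]]}}

```text
time_s: 26.68
ee_pos: [0.466, 0.2417, 0.153]
eef_rot: [-0.69, -0.152, 0.152, 0.691]
contact_force: [1.4, -0.7, -0.5]
width: 0.437
```

```bash
python3 plan.py 0.4503 0.335 0.155 -17.3
```

```text
t 26.68 pos [0.466  0.2417 0.153 ] yaw 24.85 q [ 0.33  0.05  1.86  0.    1.23 -0.11] F [ 1.4 -0.7 -0.5] w 38.0
off [24.9, -1.9, 91.3] rot [-0.02, 42.15, 0.03]
```

Request:
{"api": "servo_tool", "payload": {"fingers": [38, 38, 38, 38, 38], "offset": [[12, 0, 45], [25, 0, 91], [25, 0, 91], [25, 0, 91], [25, 0, 91]], "rotation": [[0, 10, 0], [0, 20, 0], [0, 30, 0], [0, 40, 0], [0, 42, 0]]}}

```text
time_s: 27.3
ee_pos: [0.4507, 0.3327, 0.1528]
eef_rot: [0.699, -0.104, 0.104, -0.699]
contact_force: [-0.5, 0.0, -0.5]
width: 0.437
```

Request:
{"api": "servo_tool", "payload": {"fingers": [38], "offset": [[0, 0, 0]], "rotation": [[0, 0, 0]]}}

```text
time_s: 27.42
ee_pos: [0.4509, 0.3325, 0.1529]
eef_rot: [-0.7, 0.103, -0.103, 0.7]
contact_force: [0.2, -0.5, -0.3]
width: 0.433
```

```bash
python3 snap.py w13; python3 plan.py 0.4503 0.3385 0.039 -17.3
```

```text
t 27.48 pos [0.4509 0.3324 0.1529] yaw -16.76 q [0.49 0.14 1.77 0.   1.23 0.79] F [-0.5  0.4 -0. ] w 38.0
off [-2.4, 113.9, 5.6] rot [-0.0, 0.54, 0.0]
```

View pics/w13.png

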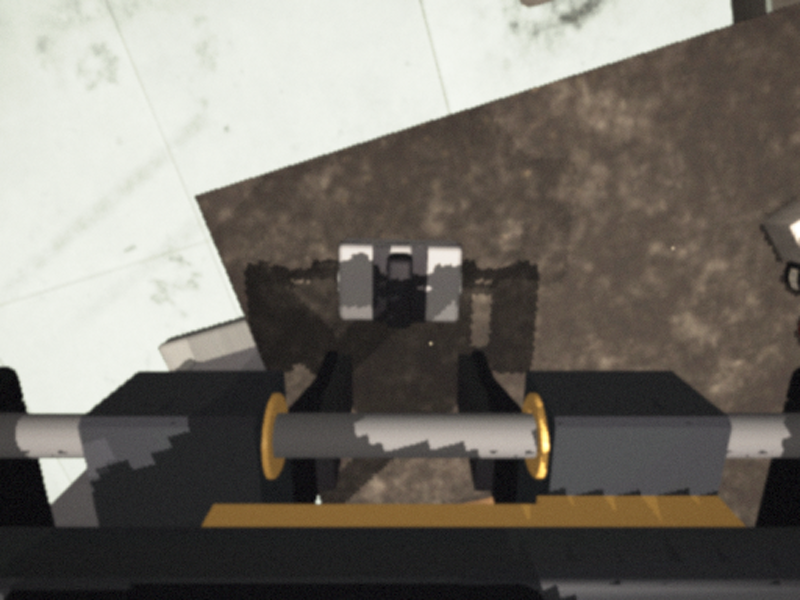

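```bash
python3 - <<'E'
from rect import *; from snap import load
p=load('w13'); k=1.5625
for L in ([(339,246),(462,246),(458,322),(340,320)],):
  c,e,a=rect(p,[(u/k,v/k) for u,v in L],.028); print(c,e,a)
E
python3 plan.py 0.4493 0.3375 0.039 -17.3
```

```text
[0.4496543  0.33854933] [70.88215264 46.30013069 71.12216949 45.02239192] -17.341582880343264
t 27.48 pos [0.4509 0.3324 0.1529] yaw -16.76 q [0.49 0.14 1.77 0.   1.23 0.79] F [-0.5  0.4 -0. ] w 38.0
off [-3.0, 113.9, 4.4] rot [-0.0, 0.54, 0.0]
```

Request:
{"api": "servo_tool", "payload": {"fingers": [38, 38, 38, 38, 38], "offset": [[-2.9, 55, 5.3], [-2.9, 100, 5.3], [-2.9, 111, 5.3], [-2.9, 113, 5.3], [-2.9, 113, 5.3]], "rotation": [[0, 0.5, 0], [0, 0.5, 0], [0, 0.5, 0], [0, 0.5, 0], [0, 0.5, 0]]}}

```text
time_s: 28.1
ee_pos: [0.4512, 0.3392, 0.0419]
eef_rot: [-0.698, 0.106, -0.108, 0.7]
contact_force: [-0.5, -0.5, -0.4]
width: 0.438
```

Request:
{"api": "servo_tool", "payload": {"fingers": [5, 5, 5, 5, 5], "offset": [[0, 0, 0], [0, 0, 0], [0, 0, 0], [0, 0, 0], [0, 0, 0]], "rotation": [[0, 0, 0], [0, 0, 0], [0, 0, 0], [0, 0, 0], [0, 0, 0]]}}

```text
time_s: 28.72
ee_pos: [0.4498, 0.3387, 0.0403]
eef_rot: [-0.699, 0.107, -0.107, 0.699]
contact_force: [-1.2, -0.5, 5.4]
width: 0.157
```

```bash
python3 plan.py 0.50 0.10 0.17 62
```

```text
t 28.73 pos [0.4498 0.3387 0.0403] yaw -17.39 q [0.51 0.29 1.83 0.   1.02 0.81] F [-1.2 -0.5  5.4] w 13.7
off [119.2, -129.7, -212.7] rot [-0.01, -79.39, 0.03]
```

Request:
{"api": "servo_tool", "payload": {"fingers": [5, 5, 5, 5, 5], "offset": [[0, -60, 0], [5, -118, -8], [30, -130, -58], [57, -130, -105], [85, -130, -155]], "rotation": [[0, 0, 0], [0, -10, 0], [0, -20, 0], [0, -30, 0], [0, -40, 0]]}}

```text
time_s: 29.35
ee_pos: [0.4837, 0.1665, 0.1695]
eef_rot: [0.694, 0.138, -0.138, -0.693]
contact_force: [1.0, -0.4, -3.1]
width: 0.16
```

```bash
python3 -c "
from case import *; print(c2w(-.025,.0701,0))"; python3 plan.py 0.519 -0.0207 0.12 82.64
```

```text
[ 0.51898602 -0.02077498  0.        ]
t 29.35 pos [0.4837 0.1665 0.1695] yaw 22.48 q [ 0.18  0.    1.88 -0.    1.26 -0.21] F [ 1.  -0.4 -3.1] w 13.9
off [-39.0, 49.5, -186.5] rot [-0.0, -60.16, -0.02]
```

Request:
{"api": "servo_tool", "payload": {"fingers": [5, 5, 5, 5, 5], "offset": [[-8, 0, -40], [-16, 0, -80], [-24, 0, -120], [-32, 5, -155], [-38, 10, -183]], "rotation": [[0, -10, 0], [0, -20, 0], [0, -30, 0], [0, -40, 0], [0, -50, 0]]}}

```text
time_s: 29.98
ee_pos: [0.5172, -0.0174, 0.1589]
eef_rot: [-0.57, -0.417, 0.418, 0.571]
contact_force: [0.8, 0.3, -2.8]
width: 0.159
```

```bash
python3 plan.py 0.519 -0.0207 0.12 82.64
```

```text
t 29.98 pos [ 0.5172 -0.0174  0.1589] yaw 72.39 q [-0.19  0.03  1.88 -0.    1.24 -1.45] F [ 0.8  0.3 -2.8] w 13.8
off [-2.6, 38.9, -2.8] rot [-0.07, -10.25, -0.02]
```

Request:
{"api": "servo_tool", "payload": {"fingers": [5, 5, 5, 5, 5], "offset": [[0, 0, -2], [0, 20, -2], [0, 38, -2], [0, 38, -2], [0, 38, -2]], "rotation": [[0, -10.2, 0], [0, -10.2, 0], [0, -10.2, 0], [0, -10.2, 0], [0, -10.2, 0]]}}

```text
time_s: 30.6
ee_pos: [0.5196, -0.0163, 0.1219]
eef_rot: [-0.532, -0.465, 0.465, 0.532]
contact_force: [0.4, -0.4, -2.1]
width: 0.159
```

```bash
python3 snap.py w14; python3 plan.py 0.519 -0.0207 0.066 82.64; python3 cf.py
```

```text
t 30.65 pos [ 0.52   -0.0164  0.1224] yaw 82.32 q [-0.18  0.08  1.9  -0.    1.16 -1.62] F [ 0.4 -0.6 -2.6] w 13.7
off [-4.4, 56.4, 0.4] rot [0.05, -0.32, -0.0]
case xy mm [-24.6  74.5] z 0.1224
F case 0.5 -0.5 -2.6 t 30.65
```

View pics/w14.png

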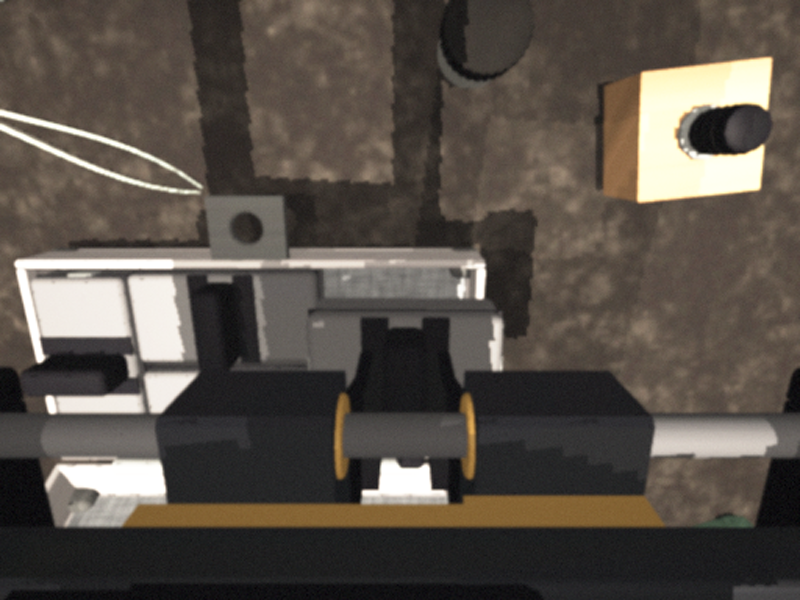

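Request:
{"api": "servo_tool", "payload": {"fingers": [5, 5, 5, 5, 5], "offset": [[-4.5, 20, 0.4], [-4.5, 40, 0.4], [-4.5, 51, 0.4], [-4.5, 55, 0.4], [-4.5, 55, 0.4]], "rotation": [[0, -0.3, 0], [0, -0.3, 0], [0, -0.3, 0], [0, -0.3, 0], [0, -0.3, 0]]}}

```text
time_s: 31.28
ee_pos: [0.5189, -0.0209, 0.0673]
eef_rot: [0.531, 0.467, -0.467, -0.531]
contact_force: [-1.0, 0.5, -2.8]
width: 0.159
```

```bash
python3 plan.py 0.519 -0.0207 0.0583 82.64; python3 cf.py
```

```text
t 31.27 pos [ 0.5189 -0.0209  0.0673] yaw 82.61 q [-0.19  0.15  1.93 -0.    1.05 -1.63] F [-1.   0.5 -2.8] w 13.8
off [0.2, 9.0, -0.0] rot [0.03, -0.03, -0.0]
case xy mm [-25.  70.] z 0.0673
F case -1.1 0.4 -2.8 t 31.275
```

Request:
{"api": "servo_tool", "payload": {"fingers": [5, 5, 5], "offset": [[0, 5, 0], [0, 9, 0], [0, 9.3, 0]], "rotation": [[0, 0, 0], [0, 0, 0], [0, 0, 0]]}}

```text
time_s: 31.65
ee_pos: [0.519, -0.0209, 0.0583]
eef_rot: [0.531, 0.467, -0.467, -0.531]
contact_force: [-2.4, -0.3, 5.0]
width: 0.155
```

```bash
python3 cf.py
```

```text
case xy mm [-25.  70.] z 0.0583
F case -2.4 -0.6 5.0 t 31.65
```

Request:
{"api": "servo_tool", "payload": {"fingers": [34, 34, 34, 34, 34], "offset": [[0, 0.5, 0], [0, 0.5, 0], [0, 0.5, 0], [0, -50, 10], [0, -105, 15]], "rotation": [[0, 0, 0], [0, 0, 0], [0, 0, 0], [0, 0, 0], [0, 0, 0]]}}

```text
time_s: 32.28
ee_pos: [0.5022, -0.0187, 0.1624]
eef_rot: [-0.53, -0.466, 0.467, 0.532]
contact_force: [-0.1, 0.6, 0.6]
width: 0.387
```

```bash
python3 plan.py 0.545 -0.08 0.30 82.64
```

```text
t 32.27 pos [ 0.5022 -0.0187  0.1624] yaw 82.6 q [-0.19 -0.01  1.91  0.    1.25 -1.64] F [-0.1  0.6  0.6] w 33.7
off [-55.3, -137.8, -49.8] rot [-0.2, -0.04, 0.01]
```

Request:
{"api": "servo_tool", "payload": {"fingers": [10, 5, 0, 0, 0], "offset": [[-20, -50, -17], [-37, -95, -33], [-55, -137, -50], [-55, -137, -50], [-55, -137, -50]], "rotation": [[0, 0, 0], [0, 0, 0], [0, 0, 0], [0, 0, 0], [0, 0, 0]]}}

```text
time_s: 32.9
ee_pos: [0.5457, -0.0797, 0.2986]
eef_rot: [-0.531, -0.466, 0.467, 0.532]
contact_force: [-0.2, 0.3, -0.7]
width: 0.014
```

```bash
python3 snap.py w15; python3 snap.py s15 scene; python3 - <<'E'
from h import *
im=cv2.imread('pics/s15_raw.png')[:,:,::-1]; crop(im,200,130,180,130,'s15a',4.4)
E
```

```text
(no output)
```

View pics/w15.png

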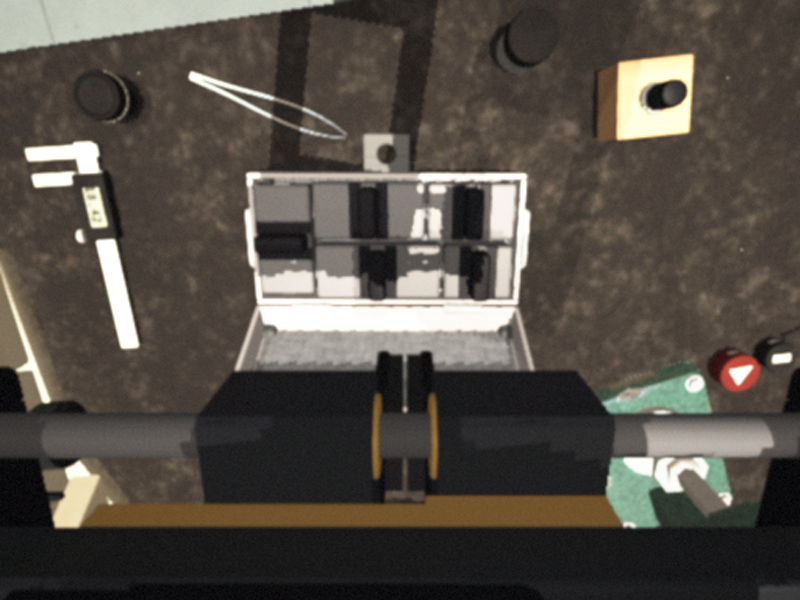

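View pics/s15a.png

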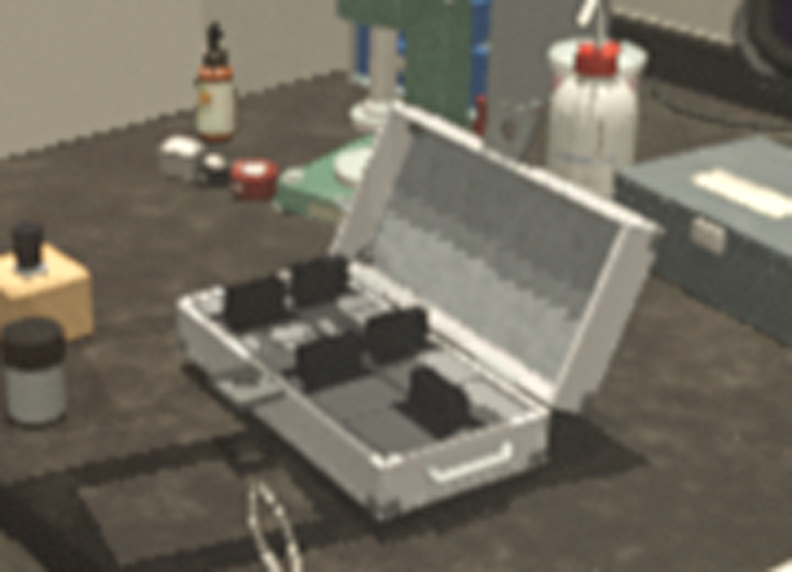

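```bash
python3 - <<'E'
from cf import *
D=ctrl.camera_params('side');S=ctrl.camera_params('scene');k=1.5625
for n,u,v,z in [('blower base',507,344,.01),('blower top',504,283,.12),('tray far case',540,450,.0),('grey case near-left corner top',560,345,.06),('blue top',422,305,.1)]:
    P=ray(D,u/k,v/k,z); print(n,P.round(3),(w2c(P)*1000).round(0))
im=ctrl.capture('side'); crop(im,150,150,240,170,'d16')
cv2.imwrite('pics/d16_raw.png',im[:,:,::-1])
for th in (1.9,2.0,2.1,2.2): print(th,[proj(S,lid(d,y,0,th)).round(1) for d,y in [(.11,.113),(.11,-.113)]])
print(200+np.array([398,630])/4.4,130+np.array([107,228])/4.4)
E
```

```text
blower base [0.768 0.004 0.01 ] [219. 127.]
blower top [0.751 0.031 0.12 ] [198. 151.]
tray far case [ 0.874 -0.242  0.   ] [ 356. -104.]
grey case near-left corner top [ 0.867 -0.044  0.06 ] [323.  91.]
blue top [ 0.625 -0.055  0.1  ] [85. 49.]
1.9 [array([284.9, 151.9]), array([340., 179.])]
2.0 [array([287.9, 152.6]), array([343.2, 179.7])]
2.1 [array([290.7, 153.7]), array([346.1, 180.8])]
2.2 [array([293.3, 155.2]), array([348.8, 182.3])]
[290.45454545 343.18181818] [154.31818182 181.81818182]
```

View pics/d16.png

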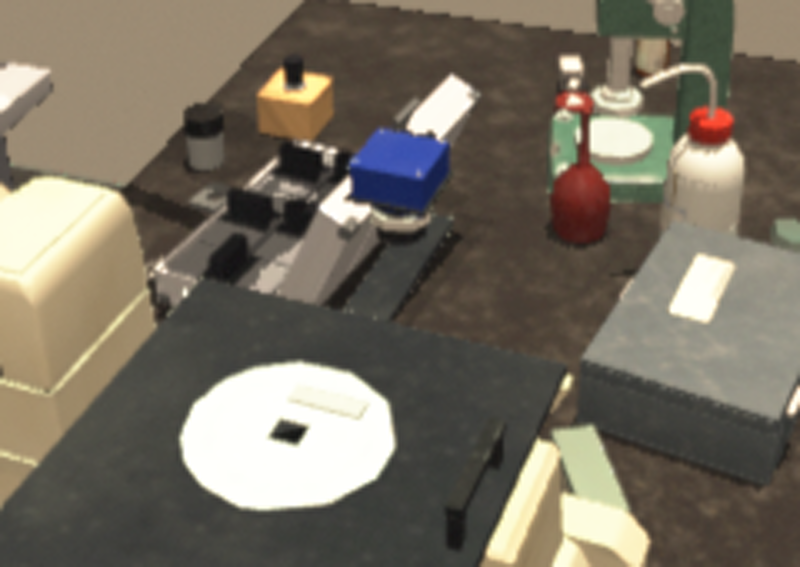

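```bash
python3 plan.py 0.74 -0.10 0.38 82.64; python3 -c "
from h import *
for n in ('side','scene'):
  p=ctrl.camera_params(n); print(n,-p['R'].T@p['t'])"
```

```text
t 33.05 pos [ 0.5452 -0.0792  0.2977] yaw 82.64 q [-0.29  0.01  1.63  0.    1.5  -1.73] F [ 0.3 -0.2  0.4] w 0.6
off [4.4, -83.0, -195.6] rot [-0.18, -0.0, 0.03]
side [ 0.96035658 -1.01471761  0.70254913]
scene [-0.02687614 -0.73267656  0.49392764]
```

Request:
{"api": "servo_tool", "payload": {"fingers": [0, 0, 0, 0, 0], "offset": [[4, -50, -20], [4, -82, -65], [4, -82, -125], [4, -82, -180], [4, -82, -195]], "rotation": [[0, 0, 0], [0, 0, 0], [0, 0, 0], [0, 0, 0], [0, 0, 0]]}}

```text
time_s: 33.67
ee_pos: [0.7417, -0.1007, 0.3759]
eef_rot: [-0.529, -0.466, 0.468, 0.533]
contact_force: [-0.5, 0.0, -0.8]
width: 0.008
```

Request:
{"api": "servo_tool", "payload": {"fingers": [0, 0], "offset": [[0, 0, 0], [0, 0, 0]], "rotation": [[0, 0, 0], [0, 0, 0]]}}

```text
time_s: 33.92
ee_pos: [0.7394, -0.1006, 0.3814]
eef_rot: [-0.531, -0.467, 0.467, 0.531]
contact_force: [1.0, 0.4, 0.9]
width: 0.008
```

```bash
python3 snap.py w17
```

```text
(no output)
```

View pics/w17.png

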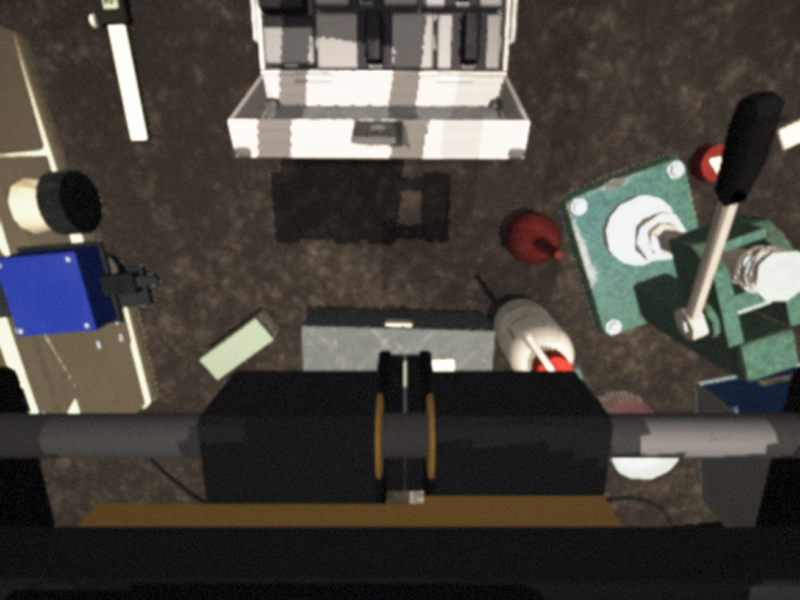

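```bash
python3 - <<'E'
from cf import *; from snap import load
p=load('w17');k=1.5625
for z in (.12,.125,.13,.135): print(z,(w2c(ray(p,380/k,159/k,z))*1000).round(1),(w2c(ray(p,378/k,120/k,z+.02))*1000).round(1))
for th in (1.9,2.0,2.1,2.2): print(th,(proj(p,lid(.11,0,.03,th))*k).round(0),(proj(p,lid(.11,0,.0,th))*k).round(0),(proj(p,lid(.14,0,.0,th))*k).round(0))
print(c2w(.165,0,0),c2w(.1453,0,0))
P=ray(p,545/k,252/k,.11);print('blower top',P,w2c(P))
E
python3 plan.py 0.7 -0.1135 0.128 82.64
```

```text
0.12 [128.7  -0. ] [ 1.001e+02 -1.000e-01]
0.125 [128.7   0.2] [1.004e+02 1.000e-01]
0.13 [128.7   0.5] [100.7   0.4]
0.135 [128.6   0.7] [101.1   0.6]
1.9 [378. 146.] [377. 105.] [375. 116.]
2.0 [379. 158.] [378. 120.] [376. 137.]
2.1 [380. 169.] [378. 134.] [377. 155.]
2.2 [380. 178.] [379. 147.] [377. 172.]
[ 0.69844054 -0.11463704  0.        ] [ 0.67890285 -0.1121134   0.        ]
blower top [0.75919547 0.02237364 0.11      ] [0.20770285 0.14366472]
t 33.98 pos [ 0.7393 -0.1007  0.3821] yaw 82.62 q [-0.24  0.49  0.91 -0.    1.74 -1.68] F [-0.7 -0.   0.7] w 0.4
off [-17.8, 254.1, 37.3] rot [0.0, -0.02, -0.0]
```

Request:
{"api": "servo_tool", "payload": {"fingers": [0, 0, 0, 0, 0], "offset": [[-8, 60, 20], [-16, 120, 36], [-17, 180, 38], [-17, 235, 38], [-17, 252, 38]], "rotation": [[0, 0, 0], [0, 0, 0], [0, 0, 0], [0, 0, 0], [0, 0, 0]]}}

```text
time_s: 34.6
ee_pos: [0.6969, -0.1122, 0.126]
eef_rot: [-0.529, -0.465, 0.468, 0.533]
contact_force: [-0.9, 0.0, 0.1]
width: 0.002
```

```bash
python3 cf.py; python3 plan.py 0.6984 -0.1146 0.130 82.64
```

```text
case xy mm [163.2   2.2] z 0.126
F case -0.9 -0.1 0.1 t 34.6
t 34.6 pos [ 0.6969 -0.1122  0.126 ] yaw 82.6 q [-0.27  0.5   1.38 -0.    1.28 -1.71] F [-0.9  0.   0.1] w 0.1
off [-2.2, -4.1, -1.7] rot [-0.36, -0.04, 0.05]
```

Request:
{"api": "servo_tool", "payload": {"fingers": [0, 0, 0, 0, 0], "offset": [[0, -3, 15], [0, -6, 25], [0, -11, 30], [0, -16, 36], [0, -20, 42]], "rotation": [[0, 0, 0], [0, 0, 0], [0, 0, 0], [0, 0, 0], [0, 0, 0]]}}

```text
time_s: 35.22
ee_pos: [0.6596, -0.1078, 0.1513]
eef_rot: [0.532, 0.467, -0.466, -0.53]
contact_force: [3.7, -0.1, 0.6]
width: 0.007
```

```bash
python3 cf.py
```

```text
case xy mm [125.6   1.8] z 0.1513
F case 3.7 0.3 0.6 t 35.225
```

Request:
{"api": "servo_tool", "payload": {"fingers": [0, 0, 0, 0, 0], "offset": [[0, 5, 4], [0, 4, 12], [0, 2, 21], [0, 0, 30], [0, -2, 40]], "rotation": [[0, 0, 0], [0, 0, 0], [0, 0, 0], [0, 0, 0], [0, 0, 0]]}}

```text
time_s: 35.85
ee_pos: [0.6186, -0.1025, 0.152]
eef_rot: [0.531, 0.467, -0.467, -0.531]
contact_force: [4.1, -0.5, 3.5]
width: 0.002
```

```bash
python3 cf.py; python3 snap.py s18 scene; python3 - <<'E'
from h import *
im=cv2.imread('pics/s18_raw.png')[:,:,::-1]; crop(im,180,80,200,150,'s18a',4)
E
```

```text
case xy mm [84.3  1.8] z 0.152
F case 4.2 0.0 3.5 t 35.85
```

View pics/s18a.png

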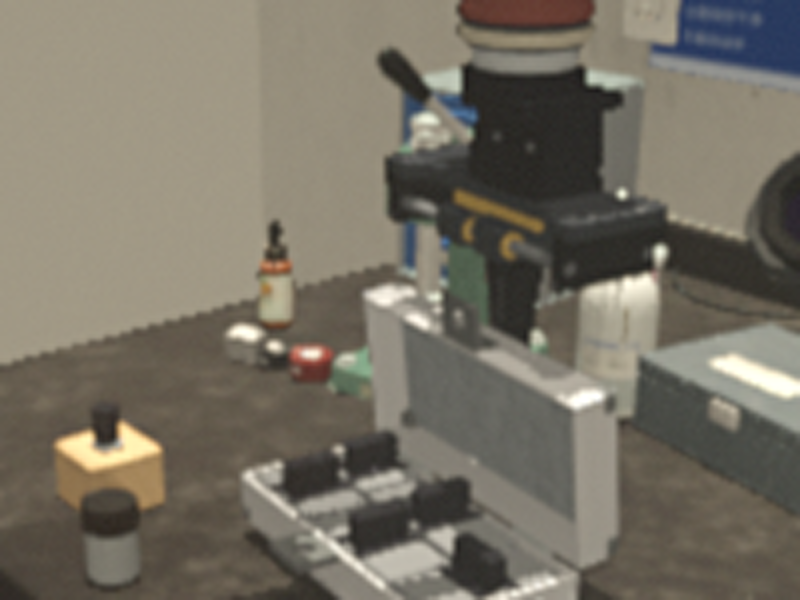

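Request:
{"api": "servo_tool", "payload": {"fingers": [0, 0, 0, 0, 0], "offset": [[0, -2, 10], [0, -3, 21], [0, -3, 32], [0, -1, 44], [0, 1, 55]], "rotation": [[0, 0, 0], [0, 0, 0], [0, 0, 0], [0, 0, 0], [0, 0, 0]]}}

```text
time_s: 36.52
ee_pos: [0.5632, -0.0952, 0.1502]
eef_rot: [-0.531, -0.467, 0.467, 0.531]
contact_force: [2.9, -0.3, 0.0]
width: 0.007
```

```bash
python3 cf.py
```

```text
case xy mm [28.4  1.9] z 0.1502
F case 2.9 0.1 0.0 t 36.525
```

Request:
{"api": "servo_tool", "payload": {"fingers": [0, 0, 0, 0, 0], "offset": [[0, 3, 8], [0, 7, 17], [0, 12, 26], [0, 18, 34], [0, 24, 40]], "rotation": [[0, 0, 0], [0, 0, 0], [0, 0, 0], [0, 0, 0], [0, 0, 0]]}}

```text
time_s: 37.15
ee_pos: [0.5239, -0.0901, 0.126]
eef_rot: [-0.531, -0.467, 0.467, 0.531]
contact_force: [1.4, -0.4, 0.8]
width: 0.005
```

```bash
python3 cf.py; python3 snap.py s19 scene; python3 - <<'E'
from h import *
im=cv2.imread('pics/s19_raw.png')[:,:,::-1]; crop(im,180,80,200,150,'s19a',4)
E
```

```text
case xy mm [-11.2   1.9] z 0.126
F case 1.4 -0.2 0.8 t 37.15
```

View pics/s19a.png

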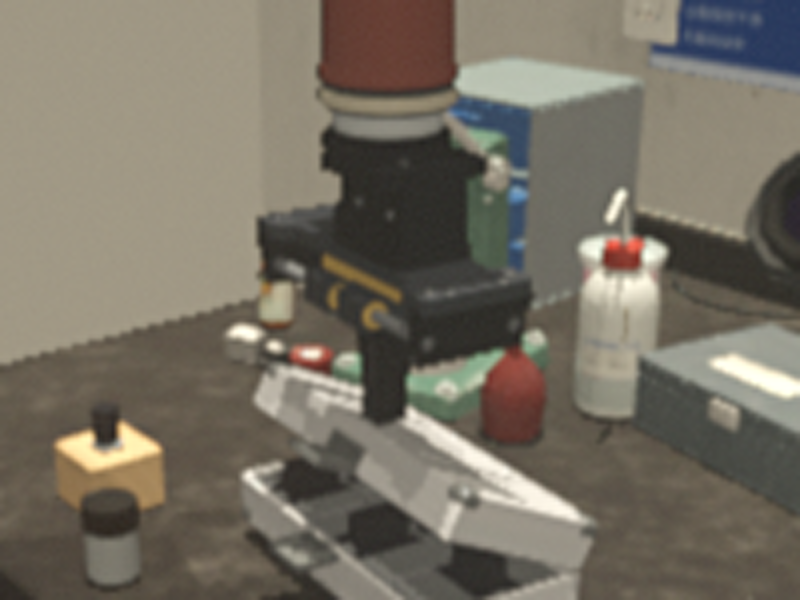

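Request:
{"api": "servo_tool", "payload": {"fingers": [0, 0, 0, 0, 0], "offset": [[0, 4, 10], [0, 10, 20], [0, 18, 26], [0, 26, 30], [0, 34, 32]], "rotation": [[0, 0, 0], [0, 0, 0], [0, 0, 0], [0, 0, 0], [0, 0, 0]]}}

```text
time_s: 37.83
ee_pos: [0.4923, -0.086, 0.0918]
eef_rot: [-0.531, -0.467, 0.467, 0.532]
contact_force: [-1.1, 0.4, 1.2]
width: 0.002
```

```bash
python3 cf.py
```

```text
case xy mm [-43.2   2. ] z 0.0918
F case -1.1 0.2 1.2 t 37.825
```

Request:
{"api": "servo_tool", "payload": {"fingers": [0, 0, 0, 0], "offset": [[0, 4, 0], [0, 8, 0], [0, 11, 0], [0, 11, 0]], "rotation": [[0, 0, 0], [0, 0, 0], [0, 0, 0], [0, 0, 0]]}}

```text
time_s: 38.33
ee_pos: [0.4928, -0.0861, 0.086]
eef_rot: [-0.53, -0.466, 0.468, 0.532]
contact_force: [-21.6, 4.2, 40.7]
width: 0.003
```

```bash
python3 cf.py
```

```text
case xy mm [-42.6   2. ] z 0.086
F case -22.0 1.4 40.7 t 38.325
```

Request:
{"api": "servo_tool", "payload": {"fingers": [0, 10, 45, 45, 45], "offset": [[0, -15, 0], [0, -60, 0], [50, -110, 10], [100, -115, 15], [140, -115, 18]], "rotation": [[0, 0, 0], [0, 0, 0], [0, 0, 0], [0, 0, 0], [0, 0, 0]]}}

```text
time_s: 38.95
ee_pos: [0.4943, 0.0568, 0.1986]
eef_rot: [0.532, 0.468, -0.466, -0.53]
contact_force: [1.2, -0.4, -0.5]
width: 0.371
```

```bash
python3 plan.py 0.452 0.128 0.18 82.64;python3 snap.py s20 scene; python3 - <<'E'
from h import *
im=cv2.imread('pics/s20_raw.png')[:,:,::-1]; crop(im,180,130,200,150,'s20a',4)
E
```

```text
t 38.95 pos [0.4943 0.0568 0.1986] yaw 82.63 q [-0.04 -0.07  1.89  0.    1.31 -1.49] F [ 1.2 -0.4 -0.5] w 32.3
off [65.1, 18.4, 51.2] rot [0.24, -0.01, 0.04]
```

View pics/s20a.png

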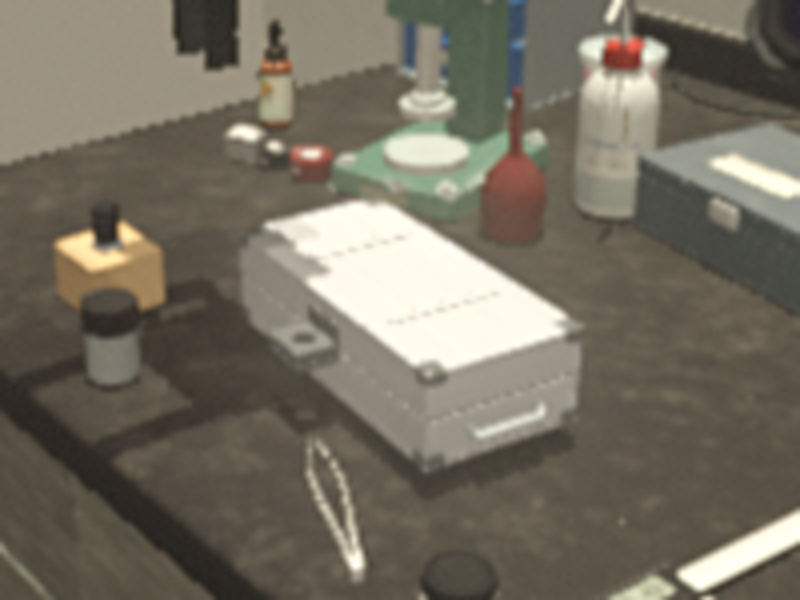

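Request:
{"api": "servo_tool", "payload": {"fingers": [45, 45, 45, 45], "offset": [[40, 10, 32], [65, 18, 51], [65, 18, 51], [65, 18, 51]], "rotation": [[0, 0, 0], [0, 0, 0], [0, 0, 0], [0, 0, 0]]}}

```text
time_s: 39.5
ee_pos: [0.4515, 0.1257, 0.1788]
eef_rot: [0.531, 0.467, -0.467, -0.531]
contact_force: [0.4, -0.2, 0.2]
width: 0.515
```

Request:
{"api": "servo_tool", "payload": {"fingers": [45, 45], "offset": [[0, 0, 0], [0, 0, 0]], "rotation": [[0, 0, 0], [0, 0, 0]]}}

```text
time_s: 39.75
ee_pos: [0.4515, 0.1253, 0.1788]
eef_rot: [0.532, 0.466, -0.466, -0.531]
contact_force: [0.2, 0.6, -0.6]
width: 0.515
```

```bash
python3 snap.py w21;python3 plan.py 0.452 0.128 0.18 82.64
```

```text
t 39.8 pos [0.4513 0.1254 0.1787] yaw 82.54 q [ 0.1  -0.12  1.98 -0.    1.28 -1.34] F [ 0.5 -0.   0.5] w 45.2
off [2.6, -1.3, -0.3] rot [0.02, -0.1, -0.0]
```

View pics/w21.png

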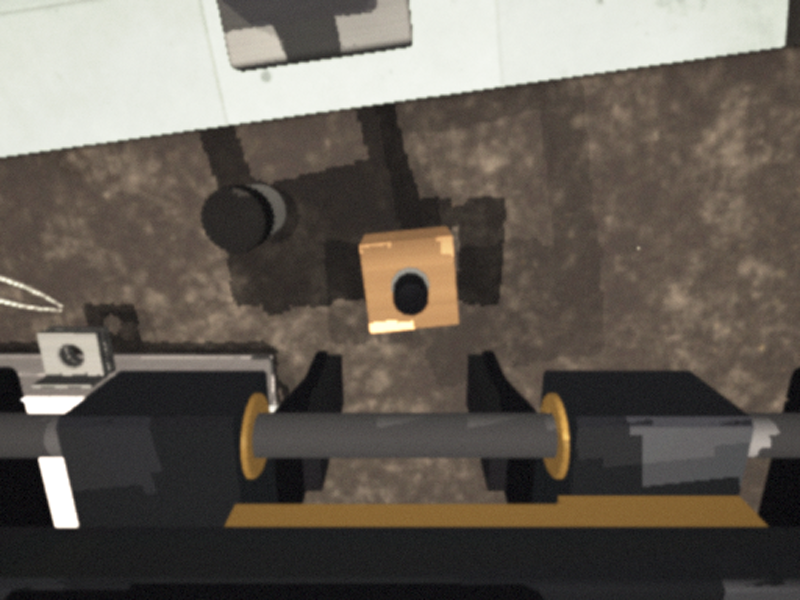

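```bash
python3 - <<'E'
from rect import *; from cf import *; from snap import load
p=load('w21');k=1.5625
im=cv2.imread('pics/w21_raw.png')[:,:,::-1]; crop(im,10,140,300,80,'w21b',2.66); crop(im,225,140,75,75,'w21a',8)
print('pin top',ray(p,411/k,294/k,.074),'block',rect(p,[(u/k,v/k) for u,v in [(360,236),(452,227),(458,324),(369,334)]],.042))
P=ray(p,71/k,354/k,.053); print('tab hole',P,w2c(P))
print('expected hole',c2w(-.07,0,.053))
E
```

```text
pin top [0.44757795 0.1302716  0.074     ] block (array([0.44871307, 0.12972924]), array([55.06774804, 61.23165264, 56.5614046 , 62.46734309]), np.float64(-3.0963964185200092))
tab hole [ 0.46423529 -0.08328536  0.053     ] [-0.07129185  0.00109091]
expected hole [ 0.46537674 -0.08453277  0.053     ]
```

View pics/w21a.png

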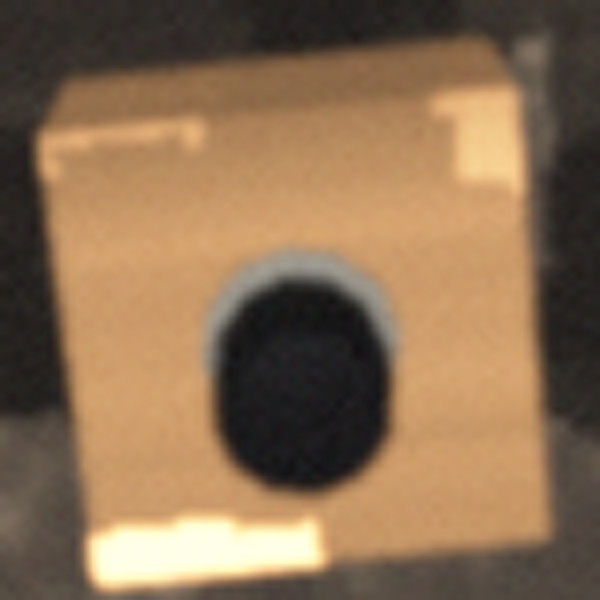

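```bash
python3 - <<'E'
from rect import *; from snap import load
p=load('w21')
print('pin top',ray(p,225+301/8,140+406/8,.074),'block',rect(p,[(225+u/8,140+v/8) for u,v in [(40,130),(520,88),(552,540),(92,590)]],.042))
# collar centre: visible top at y=250 x center 303; radius
print('collar back',ray(p,225+303/8,140+250/8,.046))
E
python3 plan.py 0.4493 0.1296 0.058 82.64
```

```text
pin top [0.44983212 0.12962188 0.074     ] block (array([0.45133392, 0.12976729]), array([56.34251113, 56.07274682, 57.07275121, 57.62759446]), np.float64(-2.256222535163669))
collar back [0.43911408 0.13154345 0.046     ]
t 39.8 pos [0.4513 0.1254 0.1787] yaw 82.54 q [ 0.1  -0.12  1.98 -0.    1.28 -1.34] F [ 0.5 -0.   0.5] w 45.2
off [3.9, 120.7, 2.6] rot [0.02, -0.1, -0.0]
```

Request:
{"api": "servo_tool", "payload": {"fingers": [45, 45, 45, 45, 45], "offset": [[4.3, 50, 1.3], [4.3, 95, 1.3], [4.3, 113, 1.3], [4.3, 119, 1.3], [4.3, 119, 1.3]], "rotation": [[0, 0, 0], [0, 0, 0], [0, 0, 0], [0, 0, 0], [0, 0, 0]]}}

```text
time_s: 40.42
ee_pos: [0.4506, 0.1303, 0.0599]
eef_rot: [0.531, 0.467, -0.467, -0.531]
contact_force: [0.5, -0.1, 0.7]
width: 0.522
```

```bash
python3 plan.py 0.4505 0.1298 0.058 82.64
```

```text
t 40.42 pos [0.4506 0.1303 0.0599] yaw 82.59 q [ 0.11  0.05  2.06 -0.    1.03 -1.33] F [ 0.5 -0.1  0.7] w 45.4
off [-0.5, 1.9, -0.0] rot [0.02, -0.05, 0.0]
```

Request:
{"api": "servo_tool", "payload": {"fingers": [12, 12, 12, 12, 12], "offset": [[-0.5, 1.5, 0], [-0.5, 1.5, 0], [-0.5, 1.5, 0], [-0.5, 1.5, 0], [-0.5, 1.5, 0]], "rotation": [[0, 0, 0], [0, 0, 0], [0, 0, 0], [0, 0, 0], [0, 0, 0]], "force": 20}}

```text
time_s: 41.05
ee_pos: [0.4505, 0.13, 0.0585]
eef_rot: [0.531, 0.467, -0.467, -0.531]
contact_force: [-1.3, -0.8, 3.9]
width: 0.226
```

```bash
python3 plan.py 0.4505 0.1298 0.058 82.64
```

```text
t 41.05 pos [0.4505 0.13   0.0585] yaw 82.61 q [ 0.11  0.05  2.07 -0.    1.02 -1.33] F [-1.3 -0.8  3.9] w 19.6
off [-0.2, 0.5, -0.0] rot [0.04, -0.03, 0.0]
```

Request:
{"api": "servo_tool", "payload": {"fingers": [12, 12, 12, 12, 12], "offset": [[0, -50, 0], [0, -85, 0], [-60, -85, -12], [-120, -85, -24], [-180, -85, -36]], "rotation": [[0, 0, 0], [0, 0, 0], [0, 0, 0], [0, 0, 0], [0, 0, 0]]}}

```text
time_s: 41.68
ee_pos: [0.4625, -0.0546, 0.1431]
eef_rot: [0.531, 0.467, -0.467, -0.531]
contact_force: [1.2, 0.1, -0.7]
width: 0.223
```

```bash
python3 plan.py 0.4648 -0.0843 0.13 82.64
```

```text
t 41.67 pos [ 0.4625 -0.0546  0.1431] yaw 82.67 q [-0.29 -0.08  2.02  0.    1.21 -1.73] F [ 1.2  0.1 -0.7] w 19.4
off [-29.2, 13.1, -6.0] rot [0.04, 0.03, 0.01]
```

Request:
{"api": "servo_tool", "payload": {"fingers": [12, 12, 12, 12, 12], "offset": [[-29, 10, -6], [-29, 13, -6], [-29, 13, -6], [-29, 13, -6], [-29, 13, -6]], "rotation": [[0, 0, 0], [0, 0, 0], [0, 0, 0], [0, 0, 0], [0, 0, 0]]}}

```text
time_s: 42.3
ee_pos: [0.4651, -0.0818, 0.1303]
eef_rot: [0.531, 0.467, -0.467, -0.531]
contact_force: [0.3, -0.5, -0.3]
width: 0.222
```

```bash
python3 plan.py 0.4648 -0.0843 0.105 82.64; python3 snap.py w22; python3 snap.py s22 scene; python3 - <<'E'
from h import *
im=cv2.imread('pics/s22_raw.png')[:,:,::-1]; crop(im,210,160,120,90,'s22a',6.6)
E
```

```text
t 42.3 pos [ 0.4651 -0.0818  0.1303] yaw 82.7 q [-0.34 -0.05  2.01  0.    1.18 -1.78] F [ 0.3 -0.5 -0.3] w 19.4
off [-2.5, 25.3, -0.0] rot [0.03, 0.06, -0.0]
```

View pics/w22.png

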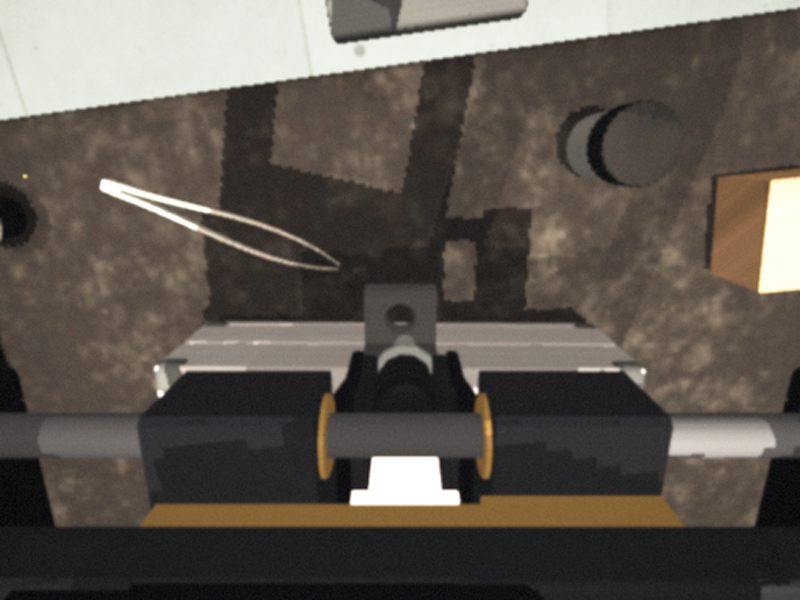

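View pics/s22a.png

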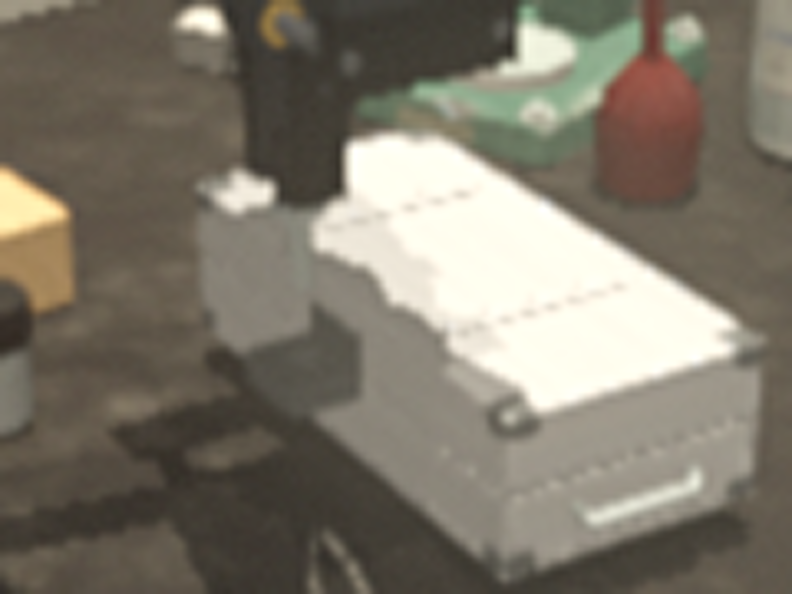

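```bash
python3 - <<'E'
from cf import *; from snap import load
p=load('w22');k=1.5625
im=cv2.imread('pics/w22_raw.png')[:,:,::-1]; crop(im,215,170,80,90,'w22a',6.6)
P=ray(p,400/k,314/k,.053); print(P,w2c(P))
st=ctrl.read_state()['ee_pos']
for z in (.080,.114,.118): print('pin axis pt',z,proj(p,[st[0],st[1],z])*k)
E
```

```text
[ 0.4629408 -0.0829344  0.053    ] [-0.07262063  0.00127315]
pin axis pt 0.08 [401.98265005 337.00656205]
pin axis pt 0.114 [401.48910482 368.90464521]
pin axis pt 0.118 [401.41943286 373.40757978]
```

View pics/w22a.png

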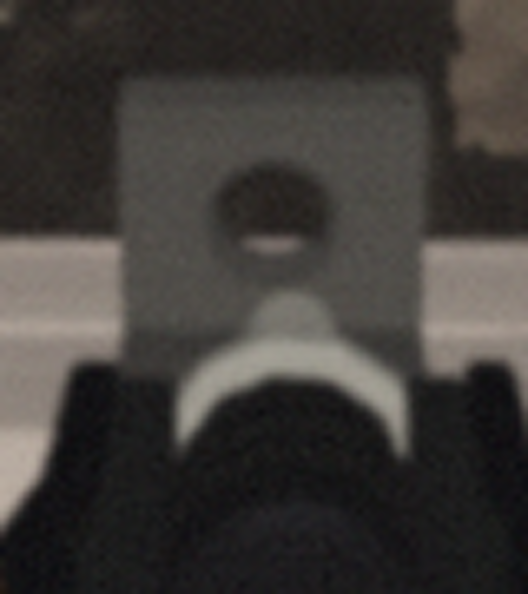

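Request:
{"api": "servo_tool", "payload": {"fingers": [12, 12, 12, 12, 12], "offset": [[-2.5, 5, 0.4], [-2.5, 15, 0.4], [-2.5, 22, 0.4], [-2.5, 25, 0.4], [-2.5, 25, 0.4]], "rotation": [[0, 0, 0], [0, 0, 0], [0, 0, 0], [0, 0, 0], [0, 0, 0]]}}

```text
time_s: 43.02
ee_pos: [0.4639, -0.0851, 0.1046]
eef_rot: [-0.531, -0.467, 0.467, 0.531]
contact_force: [-0.4, -0.3, 0.3]
width: 0.223
```

```bash
python3 plan.py 0.4644 -0.0843 0.0695 82.64; python3 cf.py; python3 snap.py w23; python3 - <<'E'
from h import *
im=cv2.imread('pics/w23_raw.png')[:,:,::-1]; crop(im,215,170,80,90,'w23a',6.6)
E
```

```text
t 43.02 pos [ 0.4639 -0.0851  0.1046] yaw 82.6 q [-0.35 -0.02  2.03  0.    1.13 -1.79] F [-0.4 -0.3  0.3] w 19.4
off [0.8, 35.1, -0.5] rot [-0.05, -0.04, 0.01]
case xy mm [-71.4  -0.7] z 0.1046
F case -0.3 -0.3 0.3 t 43.025
```

View pics/w23a.png

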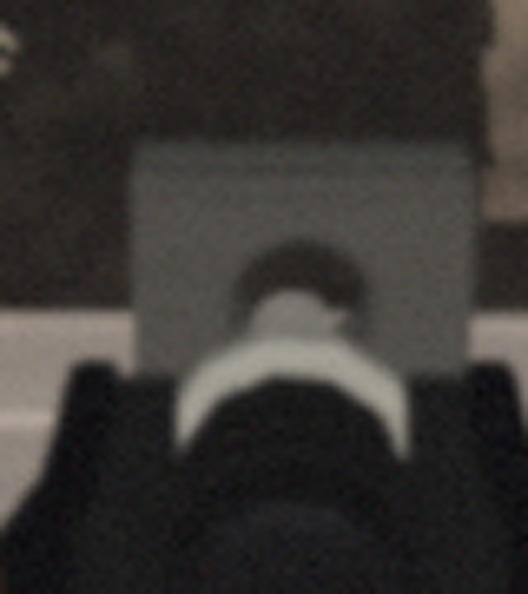

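Request:
{"api": "servo_tool", "payload": {"fingers": [12, 12, 12, 12], "offset": [[0.9, 5, 0.5], [0.9, 13, 0.5], [0.9, 18, 0.5], [0.9, 18, 0.5]], "rotation": [[0, 0, 0], [0, 0, 0], [0, 0, 0], [0, 0, 0]]}}

```text
time_s: 43.58
ee_pos: [0.4632, -0.084, 0.0864]
eef_rot: [-0.531, -0.466, 0.467, 0.532]
contact_force: [0.2, 0.2, -0.5]
width: 0.224
```

```bash
python3 cf.py
```

```text
case xy mm [-72.2   0.3] z 0.0864
F case 0.2 0.2 -0.5 t 43.575
```

Tip is through both holes without force. Lower on down to the collar.

Request:
{"api": "servo_tool", "payload": {"fingers": [12, 12, 12, 12], "offset": [[0, 6, 0], [0, 12, 0], [0, 16.5, 0], [0, 16.5, 0]], "rotation": [[0, 0, 0], [0, 0, 0], [0, 0, 0], [0, 0, 0]]}}

```text
time_s: 44.08
ee_pos: [0.4636, -0.0841, 0.0702]
eef_rot: [-0.531, -0.467, 0.467, 0.531]
contact_force: [-0.0, -0.2, 0.3]
width: 0.223
```

```bash
python3 cf.py
```

```text
case xy mm [-71.8   0.2] z 0.0702
F case -0.0 -0.2 0.3 t 44.075
```

Request:
{"api": "servo_tool", "payload": {"fingers": [40, 40, 40, 40, 40], "offset": [[0, 0.5, 0], [0, 0.5, 0], [0, 0.5, 0], [0, -20, 0], [0, -75, 0]], "rotation": [[0, 0, 0], [0, 0, 0], [0, 0, 0], [0, 0, 0], [0, 0, 0]]}}

```text
time_s: 44.7
ee_pos: [0.4613, -0.0833, 0.1436]
eef_rot: [-0.529, -0.466, 0.468, 0.533]
contact_force: [0.8, -0.1, 0.4]
width: 0.458
```

Request:
{"api": "servo_tool", "payload": {"fingers": [40, 40, 40, 40, 40], "offset": [[0, -60, 0], [0, -120, 0], [30, -120, -50], [60, -120, -60], [60, -120, -60]], "rotation": [[0, 0, 0], [0, 0, 0], [0, 0, 0], [0, 0, 0], [0, 0, 0]]}}

```text
time_s: 45.32
ee_pos: [0.5315, -0.0309, 0.2654]
eef_rot: [-0.53, -0.467, 0.467, 0.531]
contact_force: [-0.4, -1.2, 0.1]
width: 0.46
```

```bash
python3 cf.py; python3 snap.py w24; python3 snap.py s24 scene; python3 - <<'E'
from h import *
im=cv2.imread('pics/s24_raw.png')[:,:,::-1]; crop(im,180,130,200,150,'s24a',4)
E
```

```text
case xy mm [-11.3  61.7] z 0.2654
F case -0.2 -1.2 0.1 t 45.325
```

View pics/w24.png

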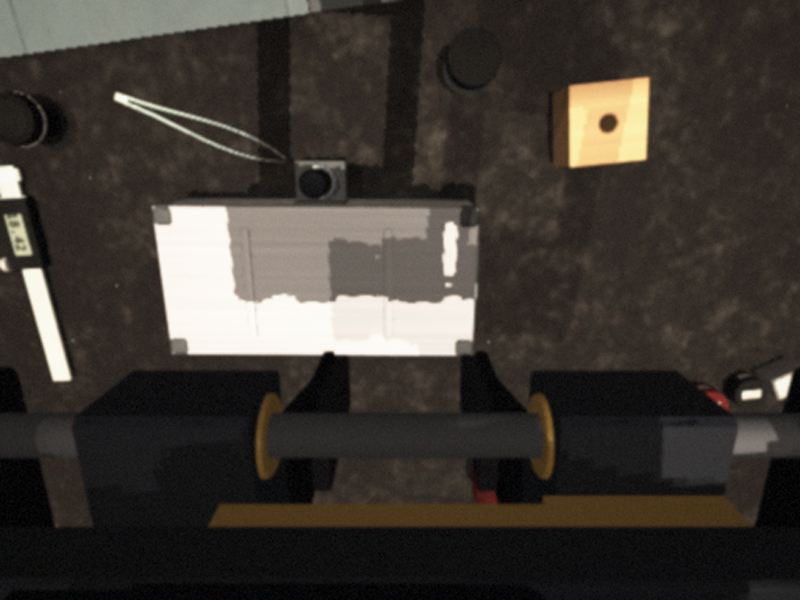

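View pics/s24a.png

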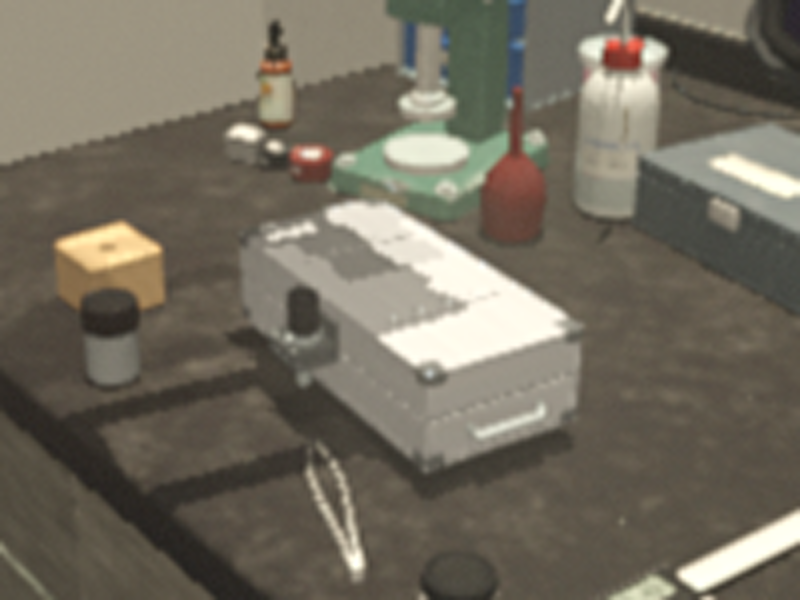

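```bash
python3 - <<'E'
from rig import ctrl
print(ctrl.close_job())
E
```

```text
the job is handed in; nothing more can be done
None
```

I packed all five boxes, shut the lid and pinned it, then handed the job in at about 45 s of the 210 s allowed; no verdict was reported.

**Packing:** One 92 mm box lies across the case at the -y end. Beside it, the 106 and 58 mm boxes fill the row nearer the hinge, and the other 92 and the 72 mm boxes fill the near row. The pictures before closing showed all five flat and level on the floor, with the lid still open.

**Lid and pin:** I swung the lid over from behind and pressed it down. The fingertips stopped at 78 mm over the bench, which is the lid's shut height. The pin went through both holes with no force felt. The last pictures show it upright, its collar on the tab and its tip below the bracket, with the arm clear and the lens can, eyepiece and blower still standing.

**Checks that disagreed or came close:**
- **Case position:** The first wall contact put the case about 1.5 mm off the camera estimate along its length, so I corrected for it.
- **Lid press:** The measured force briefly reached about 41 N vertically (about 46 N in all) as the lid bottomed out. That was on the closed fingertips, well under the 120 N wrist limit. I read the 40 N limit as covering only the arm and the gripper's body.
- **Pin height:** I judged the pin's final height from its release height and the pictures; I did not measure it again afterwards.

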